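Stand the earring displays up and lock them into their base

ROBOT

A 7-joint arm with a two-finger parallel gripper is mounted at the origin on the work surface. World frame = base frame: x ahead of the robot, y to its left, z up, the work surface at z = 0. Lengths are in m, angles in degrees, forces in N, time in s.
With the tool pointing down it reaches from about 0.425 to 0.875 m from the base axis. Payload 4.7 kg.
Tool frame: the origin (TCP) lies at the very end of the fingers, on their centre line; the grasp point (between the pads) lies 19 mm behind it (ctrl.grip_depth is the distance from the TCP to the grasp point, in m); y points along the fingers, x is the direction in which the jaws open and shut, and the axes are right-handed (so a half turn about y gives the same grasp; the last joint's range is limited). The gripper opens to 85 mm and grips with 20 to 120 N. Pads are 22 mm wide; open, the fingers measure 114 mm over their backs; the gripper's body (76 mm by 85 mm) begins 54 mm behind the grasp point. The pads swing forward as they close: fully open they stand 13 mm farther back than shut.
Start: joints at [-70.984, 18.392, -4.016, 83.108, 1.295, 78.541, -3.26], TCP at [0.203, 0.617, 0.231] pointing down, gripper open.
Joint ranges: [-163.93, 163.93], [-17.29, 119.83], [-79.2, 71.16], [3.27, 140.29], [-89.18, 269.18], [5.43, 117.66], [-154.24, 154.24]. Speed limits (degrees/s): [147.25, 147.25, 180, 180, 180, 180, 180].

INTERFACE

Orientations are given as a 3x3 rotation matrix whose columns are the frame's x, y, z axes.
In Python, from plant import ctrl gives the robot as it stands.
- The arm moves only by the shell command python3 -m jog 'ROWS'. ROWS is JSON, a list of rows, each a list of 3 entries, a list of its own where there are three numbers: the turn, a rotation vector about the tool's x, y, z in degrees, then the shift along the tool's x, y, z in cm, then the opening, from 0 (shut) to 1 (fully open). In form: [[[rx, ry, rz], [x, y, z], gripper], ...]. A call has 1 to 8 rows; each row is the pose to reach, as a shift and turn from the pose commanded when the call began, along the tool's axes at that moment; what a row does not reach only later rows make up. A row lasts 1/10 s, in which the tool goes at most 50 mm and 8.59 degrees, less where a joint would pass 70% of its speed; a pose out of reach is approached as far as the arm can. A call with a gripper value outside its range is refused whole. The fingers move at their own pace and stop on an object; the grip force is fixed at half the most. Time passes only in rows, so rows that repeat a pose let the fingers close. It gives the time, the measured TCP pose, the force and the opening at its end, in the units of the state.
- ctrl.sense(): the state, without advancing time (a new reading comes with each control period).
- ctrl.snapshot(name): name is "scene" or "side" or "wrist"; returns a dict with "img" (384x512x3 uint8, blue, green, red), "depth" (384x512 float32, m along the optical axis (not along the pixel's ray), 0 where there is no reading), "fx", "fy", "cx", "cy" (pixels), "R" (3x3) and "t" (3): a world point X has camera coordinates R X + t. Camera axes: x right, y down, z forward; pixel columns grow to the right and rows downward; lengths in m; the calibration is good to about 2 mm. The wrist camera is an equidistant fisheye: a pixel r from the principal point sees the ray r / f radians off the axis. A picture is of the moment at which its call begins.
- ctrl.finish_job(): hands the job in, once; it reports no verdict.
The state is a dict: "clock": time; "qpos": joint angles; "qvel": joint speeds; "joint_efforts": joint torques, N m; "position": TCP position; "tcp_rot": TCP orientation; "ft_force": force on the tool from outside, world axes, zero at the start; "wrist_torque": the same for the moment, N m; "grip_width": finger opening in m.
Only numpy, scipy, OpenCV 4.12 (cv2) and the standard library are available. Lean on these libraries where they do the work, as an engineer would, in place of code of your own. Each camera call takes 0.05 s, during which the arm holds its last target. There are 200 camera calls.

TASK

Slide the lock strip of the display base fully open, then tip each L-shaped earring stand that is there up from its back onto its brass foot and slide its foot under the toe bar of the base, one stand per bay (any bay), until its upright is against the bar. When all of them are in, slide the lock strip fully shut so that its hooks hold them, and leave the other things on the bench where they are.

Things in the scene. Friction and masses are not known exactly. Their poses are not given: they have to be found in the camera images.
- stand1: L-shaped earring stand, may be absent: wooden upright on a brass foot, 40 mm wide (its y), 0.24 kg, centre of mass 15 mm above the foot's underside. Origin: middle of the outer corner edge. Standing, z is up: foot x 0 to 60, z 0 to 10 mm; upright x 0 to 14, up to z 100; 4 pins on its front (+x), 8 long, at z 50 and 72. It starts lying on the upright's back: +x up, foot sticking up 60 mm
- stand2: a second stand, the same as stand1 in every way (may be absent)
- stand3: a third stand, the same as stand1 in every way (may be absent)
- board: display base, fixed: white board 150 (x) x 360 (y) x 10 mm, origin at the centre of its underside, +x from open front to back. A toe bar along y covers board x 10 to 60, from 26 to 38 mm above the table. Dividers under it leave three bays 48 mm wide at y -90, 0, 90. A stand's foot slides along +x into a bay under the bar until its upright meets the bar's front face
- bay1 (a point): where a stand's origin belongs in bay 1 (board y = -90 mm) when its upright touches the toe bar: on the board's top surface, 10 mm above the table; axes as the board's (a stand's x along +x)
- bay2 (a point): where a stand's origin belongs in bay 2 (board y = 0 mm) when its upright touches the toe bar: on the board's top surface, 10 mm above the table; axes as the board's (a stand's x along +x)
- bay3 (a point): where a stand's origin belongs in bay 3 (board y = 90 mm) when its upright touches the toe bar: on the board's top surface, 10 mm above the table; axes as the board's (a stand's x along +x)
- lock (a joint): dark steel lock strip sliding on the toe bar along the board's +y, m: 0 open, 0.024 locked; friction 2 N, stays where left. One hook per bay, 39 to 47 mm above the table: open, beside the bay on its -y side; locked, it reaches 12 mm across behind (-x of) a home upright, 5 mm clear of its back. Above 0.008 it blocks the bays; a stand not home stops it
- lock_tab (a point): middle of the top of the lock strip's upright finger tab, 88 mm above the table, at the strip's -y end; the tab is 12 (board y) x 16 (board x) mm and stands free above 47 mm; it moves with the strip
- jar: amber glass jar with a metal cap, 52 across, 55 high (mm); a bystander, origin at the centre of its underside
- tin: round aluminium tin, 60 across, 35 high (mm); a bystander, origin at the centre of its underside
- ring_cone: turned wooden ring cone, 52 across, 62 high (mm); a bystander, origin at the centre of its underside
- bowl: white ceramic bowl, 90 across, 35 high (mm); a bystander, origin at the centre of its underside
- pliers: flat pliers with blue handles, about 150 long, 12 high, lying (mm); a bystander, origin under its pivot
- tape_roll: paper tape roll, 64 across, 20 high (mm); a bystander, origin at the centre of its underside
Things that resemble listed ones, but are neither listed nor needed, are in the scene too. What is shaped like the stand2 but pink or turquoise is not meant.

How it is judged (in metres and radians):
On the way, in this order (a step that is already met when the one before it is completed fails the run):
1. the lock strip is slid open (value of joint lock below 0.004 m), for 0.2 s.
2. every stand present is upright and home in a bay while the lock is open ((horizontal distance between stand1 and bay1 below 0.008 m or horizontal distance between stand1 and bay2 below 0.008 m or horizontal distance between stand1 and bay3 below 0.008 m) and angle between each of stand1, stand2, stand3's own z axis and vertical below 0.08 rad and angle between the x axis of each of stand1, stand2, stand3 and the x axis of board, either way round below 0.2 rad and height (world z) of stand1 between 0.006 and 0.014 m and (horizontal distance between stand2 and bay1 below 0.008 m or horizontal distance between stand2 and bay2 below 0.008 m or horizontal distance between stand2 and bay3 below 0.008 m) and height (world z) of stand2 between 0.006 and 0.014 m and (horizontal distance between stand3 and bay1 below 0.008 m or horizontal distance between stand3 and bay2 below 0.008 m or horizontal distance between stand3 and bay3 below 0.008 m) and height (world z) of stand3 between 0.006 and 0.014 m and value of joint lock below 0.008 m), for 0.2 s.
3. the lock strip is slid shut (value of joint lock above 0.02 m), for 0.2 s.
At the end, for the whole second after the job is handed in: Every stand present is upright (within 0.08 rad) on the board, its origin within 8 mm horizontally of a bay's point and its foot along the bay within 0.2 rad, at rest, and the lock strip is at 0.020 m or more ((horizontal distance between stand1 and bay1 below 0.008 m or horizontal distance between stand1 and bay2 below 0.008 m or horizontal distance between stand1 and bay3 below 0.008 m) and angle between each of stand1, stand2, stand3's own z axis and vertical below 0.08 rad and angle between the x axis of each of stand1, stand2, stand3 and the x axis of board, either way round below 0.2 rad and height (world z) of stand1 between 0.006 and 0.014 m and (horizontal distance between stand2 and bay1 below 0.008 m or horizontal distance between stand2 and bay2 below 0.008 m or horizontal distance between stand2 and bay3 below 0.008 m) and height (world z) of stand2 between 0.006 and 0.014 m and (horizontal distance between stand3 and bay1 below 0.008 m or horizontal distance between stand3 and bay2 below 0.008 m or horizontal distance between stand3 and bay3 below 0.008 m) and height (world z) of stand3 between 0.006 and 0.014 m and value of joint lock above 0.02 m and linear speed of each of stand1, stand2, stand3 below 0.02 m/s); the robot touches nothing.
It fails at once if a bystander is shoved more than 4 cm from its place or knocked over (distance of any of jar, tin, ring_cone, bowl, pliers, tape_roll from where it was at the start of the episode above 0.04 m or angle between any of jar, tin, ring_cone, bowl, pliers, tape_roll's own z axis and vertical above 0.6 rad).
Of stand1, stand2, stand3 only 2 to 3 are there at a start; the rules pass over those that are not, and their reading is None.
At some moment in a run one of stand1, stand2, stand3 may be knocked a few centimetres aside while the robot is not near it.
Once in a run the grip may slacken for a moment while it holds something.
It also fails if it takes over 210 s, if anything falls off the work surface, if the arm or the gripper's body presses on something with over 40 N, if the wrist force passes 120 N, or if a joint passes its speed limit or range.

## Working session

There is one attempt and no reset: what is moved stays moved. The work goes in short steps, Python scripts to look and compute and a shell command to move; the robot and the scene stay as the last step left them, time stands still between calls to the robot, and variables do not carry over. Pictures are saved under pics/ and viewed, about 12 in all and at most 16, crops included, and the job is handed in when it is done.

```bash
mkdir -p pics; ls; cat > h.py <<'E'
from plant import ctrl
import numpy as np, cv2
def shot(n,save=None):
    s=ctrl.snapshot(n)
    if save: cv2.imwrite('pics/'+save,s['img'])
    return s
def world(s):
    H,W=s['depth'].shape; v,u=np.mgrid[:H,:W]; d=s['depth']
    c=np.stack([(u-s['cx'])/s['fx']*d,(v-s['cy'])/s['fy']*d,d],-1)
    w=(c-s['t'])@s['R']; w[d==0]=np.nan
    return w
def pt(w,u,v,k=1): return np.nanmedian(w[v-k:v+k+1,u-k:u+k+1].reshape(-1,3),0).round(4)
E
python3 - <<'E'
from h import *
import json
st=ctrl.sense(); print({k:np.round(v,3).tolist() for k,v in st.items()})
a=shot('scene');b=shot('side')
for n,s in(('a',a),('b',b)):
    np.savez(n+'.npz',**s); cv2.imwrite(f'pics/{n}0.png',cv2.resize(s['img'],(800,600),interpolation=cv2.INTER_CUBIC)); print(n,s['R'].round(3).tolist(),np.round(s['t'],3), (-s['R'].T@s['t']).round(3))
E
```

```text
pics
{'clock': 0.0, 'qpos': [-70.983, 18.441, -4.015, 83.175, 1.295, 78.539, -3.261], 'qvel': [-0.06, 0.006, -0.006, 0.024, 0.04, 0.014, -0.108], 'joint_efforts': [-0.0, -49.358, -0.382, -31.433, 0.013, 0.011, -0.0], 'position': [0.203, 0.617, 0.23], 'tcp_rot': [[0.312, -0.0, -0.95], [0.95, -0.002, 0.312], [-0.002, -1.0, -0.0]], 'ft_force': [-0.619, -0.473, 0.029], 'wrist_torque': [-0.005, -0.009, -0.016], 'grip_width': 0.086}
a [[-0.545, 0.838, -0.011], [0.659, 0.42, -0.624], [-0.518, -0.348, -0.782]] [ 0.385 -0.28   1.681] [1.265 0.38  1.143]
b [[0.873, -0.487, 0.021], [-0.322, -0.61, -0.724], [0.366, 0.626, -0.689]] [-0.504  0.182  1.011] [ 0.129 -0.767  0.84 ]
```

View pics/a0.png

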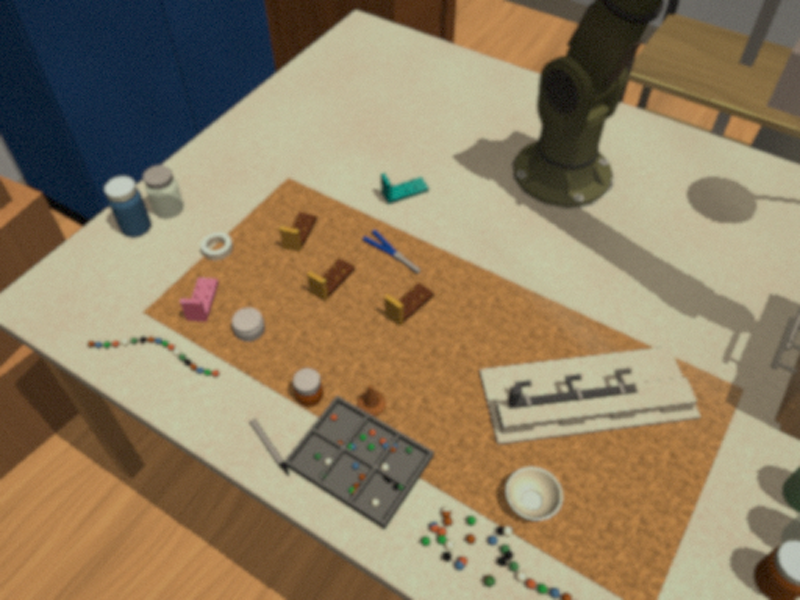

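View pics/b0.png

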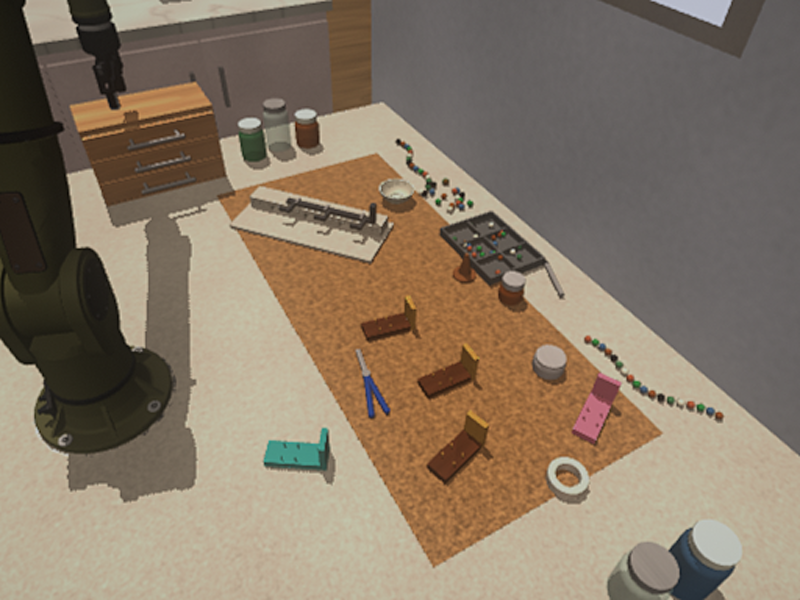

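Pictures 1–2: candidates in scene are brown/brass stands at (298,230), (331,278) and (408,303). Look-alikes are pink (199,298) and turquoise (404,188), both excluded. The board is at (590,395), with the tab at (517,393), and tape, pliers, tin, jar, cone and bowl are around it.

```bash
cat >> h.py <<'E'
def stands(s,w,zmin=.006):
    """brown/brass blobs -> list of dict"""
    hsv=cv2.cvtColor(s['img'],cv2.COLOR_BGR2HSV).astype(int); return hsv
E
python3 - <<'E'
from h import *
out=[]
seeds={'a':[(298,230),(331,278),(408,303)],'b':[(457,455),(447,377),(388,322)]}
ims=[]
for n in 'ab':
    s=dict(np.load(n+'.npz')); w=world(s)
    for k,(u,v) in enumerate(seeds[n]):
        p=pt(w,int(u*.64),int(v*.64)); 
        m=(np.hypot(w[...,0]-p[0],w[...,1]-p[1])<.09)&(w[...,2]>.008)
        P=w[m]; hi=P[P[:,2]>.03]; lo=P[(P[:,2]<.02)]; 
        # dominant low region: top of upright
        (c,sz,an)=cv2.minAreaRect(lo[:,:2].astype(np.float32)*1000)
        (c2,sz2,an2)=cv2.minAreaRect(hi[:,:2].astype(np.float32)*1000)
        print(n,k,p,len(P),'lo',np.round(c),np.round(sz),round(an,1),'zmed',np.median(lo[:,2]).round(4),'hi',np.round(c2),np.round(sz2),round(an2,1),hi[:,2].max().round(3))
    # grid of board: points
    m=(w[...,2]>.005)
    u=[(517,393),(490,368),(663,348),(697,415),(497,440),(540,493)] if n=='a' else [(373,213),(258,190),(232,223),(372,260),(391,228),(396,192)]
    for q in u: print(n,q,pt(w,int(q[0]*.64),int(q[1]*.64)))
    x0,y0,x1,y1=[int(t*.64) for t in ((470,330,720,460) if n=='a' else (220,175,410,270))]
    ims.append(cv2.resize(s['img'][y0:y1,x0:x1],(800,int(800*(y1-y0)/(x1-x0))),interpolation=cv2.INTER_CUBIC))
im=np.vstack(ims);print(im.shape, im.shape)
cv2.imwrite('pics/board.png',cv2.resize(im,None,fx=.72,fy=.72))
E
```

```text
a 0 [ 0.4805 -0.3869  0.017 ] 342 lo [ 482. -384.] [123.  88.] 49.5 zmed 0.0136 hi [ 522. -376.] [16. 42.] 18.6 0.063
a 1 [ 0.5476 -0.2551  0.0152] 389 lo [ 545. -268.] [113.  79.] 5.2 zmed 0.0135 hi [ 593. -253.] [13. 44.] 0.4 0.063
a 2 [ 0.5173 -0.0897  0.0142] 423 lo [ 501. -102.] [ 77. 128.] 77.9 zmed 0.013 hi [561. -95.] [41. 14.] 78.7 0.063
a (517, 393) [0.6311 0.194  0.0868]
a (490, 368) [0.558  0.1146 0.0017]
a (663, 348) [0.349  0.3654 0.0076]
a (697, 415) [0.4533 0.4656 0.0089]
a (497, 440) [0.6841 0.1961 0.0071]
a (540, 493) [0.7301 0.2984 0.0073]
b 0 [ 0.4716 -0.3946  0.0134] 752 lo [ 475. -391.] [99. 41.] 16.1 zmed 0.0129 hi [ 518. -378.] [12. 41.] 17.6 0.062
b 1 [ 0.5444 -0.2545  0.0133] 556 lo [ 544. -254.] [43. 99.] 87.5 zmed 0.0127 hi [ 589. -256.] [41. 12.] 89.9 0.062
b 2 [ 0.5159 -0.0839  0.0133] 428 lo [496. -91.] [124.  58.] 2.2 zmed 0.0124 hi [558. -98.] [41. 11.] 80.0 0.061
b (373, 213) [0.6215 0.1848 0.0714]
b (258, 190) [0.4414 0.4424 0.0351]
b (232, 223) [0.348  0.3908 0.0012]
b (372, 260) [0.5812 0.1081 0.0062]
b (391, 228) [0.6734 0.1913 0.0076]
b (396, 192) [0.7569 0.3164 0.0096]
(808, 800, 3) (808, 800, 3)
```

View pics/board.png

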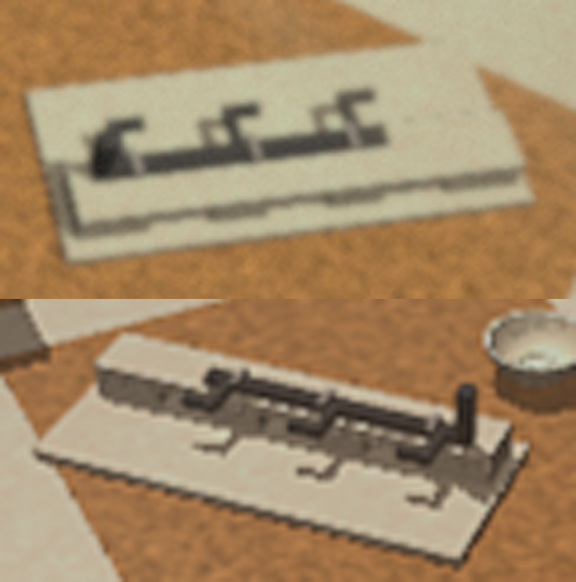

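```bash
python3 - <<'E'
from h import *
P=[]
for n in 'ab':
    s=dict(np.load(n+'.npz')); w=world(s); hsv=cv2.cvtColor(s['img'],cv2.COLOR_BGR2HSV)
    near=np.hypot(w[...,0]-.516,w[...,1]-.288)<.21
    white=(hsv[...,1]<75)
    b=near&white&(w[...,2]>.0045)&(w[...,2]<.015)
    Q=w[near&(w[...,2]>.028)&(w[...,2]<.045)&white]; 
    for nm,X in(('board',w[b]),('bar',Q)):
        r=cv2.minAreaRect(X[:,:2].astype(np.float32)*1000); print(n,nm,len(X),np.round(r[0],1),np.round(r[1],1),round(r[2],2),'z',np.median(X[:,2]).round(4))
    T=w[near&(w[...,2]>.058)&(w[...,2]<.1)&(hsv[...,2]<110)]; print('tab',len(T),T.mean(0).round(4),T.min(0).round(4),T.max(0).round(4))
    D=w[near&(w[...,2]>.043)&(w[...,2]<.056)&(hsv[...,2]<110)]
    # pliers blue
    m=(hsv[...,0]>105)&(hsv[...,0]<130)&(hsv[...,1]>120)&(np.hypot(w[...,0]-.45,w[...,1]+.2)<.2); print('pliers',m.sum(),np.nanmin(w[m],0).round(3),np.nanmax(w[m],0).round(3))
    np.save(n+'D.npy',D)
E
cat > aim.py <<'E'
# aim.py: shift(cm)/turn(deg) in current tool axes from present pose to target (pos, R)
from h import *
from scipy.spatial.transform import Rotation as Ro
def aim(p,jaw,app=(0,0,-1)):
    st=ctrl.sense(); R=np.array(st['tcp_rot']); p0=np.array(st['position'])
    y=np.array(app,float); y/=np.linalg.norm(y); best=None
    for sg in(1,-1):
        x=sg*np.array(jaw,float); x-=y*(x@y); x/=np.linalg.norm(x)
        rv=Ro.from_matrix(R.T@np.column_stack([x,y,np.cross(x,y)])).as_rotvec(degrees=True)
        if best is None or np.linalg.norm(rv)<np.linalg.norm(best): best=rv
    print('turn',best.round(1).tolist(),'shift cm',(R.T@(np.array(p)-p0)*100).round(2).tolist(),'| q',np.round(st['qpos'],0).tolist())
E
```

```text
a board 3300 [502.  269.5] [298.  388.4] 60.0 z 0.0093
a bar 2068 [550.1 301.1] [189.3 348.1] 64.62 z 0.0371
tab 58 [0.6315 0.1909 0.0787] [0.6205 0.1818 0.059 ] [0.64   0.1985 0.0913]
pliers 58 [ 0.396 -0.255  0.003] [ 0.427 -0.188  0.016]
b board 1628 [550.3 318.4] [256.  361.9] 40.45 z 0.0085
b bar 725 [548.1 296.9] [188.9 351.9] 65.02 z 0.0364
tab 35 [0.6236 0.1848 0.0759] [0.6162 0.1771 0.0592] [0.6334 0.194  0.0881]
pliers 143 [ 0.385 -0.268  0.005] [ 0.423 -0.179  0.013]
```

```bash
python3 - <<'E'
from h import *
for n in 'ab':
    s=dict(np.load(n+'.npz')); w=world(s); hsv=cv2.cvtColor(s['img'],cv2.COLOR_BGR2HSV)
    ok=(np.hypot(w[...,0]-.516,w[...,1]-.288)<.21)&(np.hypot(w[...,0]-.743,w[...,1]-.307)>.075)&(hsv[...,1]<90)
    for nm,lo,hi in(('bar',.031,.044),('board',.006,.014)):
        m=(ok&(w[...,2]>lo)&(w[...,2]<hi)).astype(np.uint8)
        if nm=='board': m=cv2.morphologyEx(m,cv2.MORPH_OPEN,np.ones((3,3)))
        N,L,S,_=cv2.connectedComponentsWithStats(m,connectivity=8); X=w[L==1+S[1:,4].argmax()][:,:2] if nm=='board' else w[m>0][:,:2]
        best=None
        for th in np.arange(25,60,.25):
            a=np.radians(th);R=np.array([[np.cos(a),np.sin(a)],[-np.sin(a),np.cos(a)]]); Y=X@R.T
            l,h=np.percentile(Y,[1,99],axis=0); A=np.prod(h-l)
            if best is None or A<best[0]: best=(A,th,l,h,R)
        A,th,l,h,R=best; print(n,nm,len(X),th,'ext',((h-l)*1000).round(1),'ctr',(R.T@((l+h)/2)).round(4))
    a=np.radians(40);R=np.array([[np.cos(a),np.sin(a)],[-np.sin(a),np.cos(a)]])
E
```

```text
a bar 1833 40.75 ext [ 71.8 335.1] ctr [0.5348 0.3019]
a board 1122 42.0 ext [ 67.1 231.7] ctr [0.5251 0.2142]
b bar 659 40.25 ext [ 77.6 332.8] ctr [0.5305 0.2977]
b board 1189 41.0 ext [ 91.8 350.9] ctr [0.4924 0.2652]
```

```bash
cat >> h.py <<'E'
TH=np.radians(40.5); BX=np.array([np.cos(TH),np.sin(TH)]); BY=np.array([-np.sin(TH),np.cos(TH)])
def b(w): return np.stack([w[...,0]*BX[0]+w[...,1]*BX[1],w[...,0]*BY[0]+w[...,1]*BY[1]],-1)
E
python3 - <<'E'
from h import *
print('guess ctr in board frame',b(np.array([.514,.283])))
for n in 'ab':
    s=dict(np.load(n+'.npz')); w=world(s); hsv=cv2.cvtColor(s['img'],cv2.COLOR_BGR2HSV); B=b(w); z=w[...,2]
    ok=(np.hypot(w[...,0]-.516,w[...,1]-.288)<.23)&(np.hypot(w[...,0]-.743,w[...,1]-.307)>.07)
    t=ok&(abs(z-.0375)<.004)
    # x edges per y, y edges per x
    yc=np.median(B[t][:,1])
    print(n,'bar top x edges', [(np.percentile(B[t&(abs(B[...,1]-yc-o)<.02)][:,0],[3,97])*1000).round(1).tolist() for o in(-.12,-.06,0,.06,.12)])
    xc=np.median(B[t][:,0])
    print('bar top y edges',[(np.array([q.min(),q.max()])*1000).round(1).tolist() for o in(-.012,0,.012) for q in[B[t&(abs(B[...,0]-xc-o)<.006)][:,1]]])
    f=ok&(abs(z-.027)<.006); print('front face x',(np.percentile(B[f][:,0],[10,25,50,75])*1000).round(1))
    g=ok&(hsv[...,1]<100)&(abs(z-.010)<.004); q=B[g]
    print('board x,y pct',(np.percentile(q,[.5,2,98,99.5],axis=0)*1000).round(1).tolist())
    d=ok&(hsv[...,2]<100)&(abs(z-.047)<.006); h=np.histogram(B[d][:,1]*1000,bins=np.arange(-300,60,8)); print('hook/strip y',[(int(x),int(c)) for c,x in zip(*h) if c])
    d2=d&(B[...,0]<np.median(B[d][:,0])-.012); h=np.histogram(B[d2][:,1]*1000,bins=np.arange(-300,60,4)); print('hook y',[(int(x),int(c)) for c,x in zip(*h) if c])
    T=ok&(z>.058)&(z<.1)&(hsv[...,2]<110); print('tab',B[T].mean(0).round(4))
E
```

```text
guess ctr in board frame [ 0.57464246 -0.11862141]
a bar top x edges [[568.8, 638.4], [579.0, 637.7], [606.0, 638.0], [588.4, 636.6], [589.1, 636.8]]
bar top y edges [[-287.3, 50.8], [-286.8, 53.0], [-287.5, 53.2]]
front face x [613.8 635.2 636.5 637.4]
board x,y pct [[502.9, -296.1], [504.8, -293.4], [652.1, 54.9], [653.6, 59.9]]
hook/strip y [(-276, 4), (-268, 6), (-260, 7), (-252, 29), (-244, 21), (-236, 7), (-228, 15), (-220, 16), (-212, 12), (-204, 13), (-196, 15), (-188, 13), (-180, 15), (-172, 13), (-164, 29), (-156, 26), (-148, 8), (-140, 15), (-132, 13), (-124, 10), (-116, 15), (-108, 14), (-100, 15), (-92, 13), (-84, 12), (-76, 7), (-68, 14), (-60, 13), (-52, 8)]
hook y [(-252, 1), (-248, 8), (-244, 5), (-240, 5), (-236, 2), (-232, 3), (-228, 1), (-164, 2), (-160, 7), (-156, 8), (-152, 3), (-148, 2), (-144, 5), (-140, 3), (-72, 3), (-68, 6), (-64, 4), (-56, 1), (-52, 2)]
tab [ 0.6042 -0.265 ]
b bar top x edges [[559.4, 633.6], [557.9, 634.3], [584.3, 633.6], [560.4, 632.9], [582.9, 632.2]]
bar top y edges [[-286.1, 50.7], [-286.5, 51.8], [-285.6, 51.4]]
front face x [582.7 584.2 586.3 588.3]
board x,y pct [[498.4, -295.0], [499.6, -292.7], [601.6, 54.7], [634.9, 61.0]]
hook/strip y [(-276, 1), (-268, 6), (-260, 5), (-252, 17), (-244, 15), (-236, 8), (-228, 12), (-220, 6), (-212, 6), (-204, 9), (-196, 6), (-188, 6), (-180, 5), (-172, 8), (-164, 14), (-156, 18), (-148, 11), (-140, 11), (-132, 6), (-124, 7), (-116, 7), (-108, 6), (-100, 4), (-92, 5), (-84, 7), (-76, 14), (-68, 15), (-60, 8), (-52, 11), (-44, 2)]
hook y [(-252, 2), (-248, 5), (-244, 5), (-240, 3), (-236, 3), (-232, 2), (-228, 2), (-224, 3), (-160, 6), (-156, 6), (-152, 2), (-148, 4), (-144, 2), (-140, 4), (-136, 1), (-132, 1), (-72, 5), (-68, 4), (-64, 5), (-60, 2), (-56, 1), (-52, 2), (-48, 2), (-44, 2)]
tab [ 0.5942 -0.2645]
```

```bash
cat >> h.py <<'E'
def bw(x,y,z): return np.append(x*BX+y*BY,z)
CX,CY=.5755,-.1178   # board centre in (b) frame
E
python3 - <<'E'
from aim import *
print(bw(.599,-.265,0)); aim(bw(.599,-.265,.15),(*BY,0)); aim(bw(.599,-.265,.06),(*BY,0)); print(ctrl.sense()['clock'])
E
```

```text
[0.62758691 0.1875118  0.        ]
turn [-0.0, -58.7, -0.1] shift cm [-27.52, 8.08, -53.75] | q [-71.0, 18.0, -4.0, 83.0, 1.0, 79.0, -3.0]
turn [-0.0, -58.7, -0.1] shift cm [-27.5, 17.08, -53.75] | q [-71.0, 18.0, -4.0, 83.0, 1.0, 79.0, -3.0]
0.1
```

```bash
python3 -m jog '[[[0,-58.7,0],[-27.5,0,-53.75],0.5],[[0,-58.7,0],[-27.5,0,-53.75],0.5],[[0,-58.7,0],[-27.5,0,-53.75],0.5],[[0,-58.7,0],[-27.5,0,-53.75],0.5],[[0,-58.7,0],[-27.5,0,-53.75],0.5],[[0,-58.7,0],[-27.5,0,-53.75],0.5],[[0,-58.7,0],[-27.5,0,-53.75],0.5],[[0,-58.7,0],[-27.5,0,-53.75],0.5]]'; python3 - <<'E'
from aim import *
aim(bw(.599,-.265,.13),(*BY,0)); aim(bw(.599,-.265,.06),(*BY,0))
E
```

```text
clock: 0.9
position: [0.4718, 0.3461, 0.2311]
tcp_rot: [[-0.653, -0.001, -0.757], [0.757, 0.0, -0.653], [0.001, -1.0, 0.0]]
ft_force: [1.0, 0.7, -0.2]
grip_width: 0.0427
turn [-0.0, 0.3, 0.0] shift cm [-22.19, 10.1, -1.45] | q [-42.0, 10.0, 3.0, 93.0, -1.0, 77.0, 92.0]
turn [-0.0, 0.3, 0.0] shift cm [-22.19, 17.1, -1.45] | q [-42.0, 10.0, 3.0, 93.0, -1.0, 77.0, 92.0]
```

```bash
python3 -m jog '[[[0,0.3,0],[-22.2,3,-1.45],0.5],[[0,0.3,0],[-22.2,3,-1.45],0.5],[[0,0.3,0],[-22.2,3,-1.45],0.5],[[0,0.3,0],[-22.2,3,-1.45],0.5],[[0,0.3,0],[-22.2,3,-1.45],0.5],[[0,0.3,0],[-22.2,8,-1.45],0.5],[[0,0.3,0],[-22.2,12.5,-1.45],0.5],[[0,0.3,0],[-22.2,12.5,-1.45],0.5]]'; python3 - <<'E'
from aim import *
s=shot('wrist'); cv2.imwrite('pics/w1.png',s['img']); aim(bw(.599,-.265,.06),(*BY,0))
E
```

```text
clock: 1.7
position: [0.6211, 0.1859, 0.0985]
tcp_rot: [[-0.645, -0.014, -0.764], [0.764, -0.005, -0.645], [0.005, -1.0, 0.014]]
ft_force: [-0.7, 0.0, -1.4]
grip_width: 0.0428
turn [-0.4, -0.3, 0.2] shift cm [-0.23, 4.27, -0.37] | q [-27.0, 24.0, 10.0, 91.0, -5.0, 66.0, 114.0]
```

View pics/w1.png

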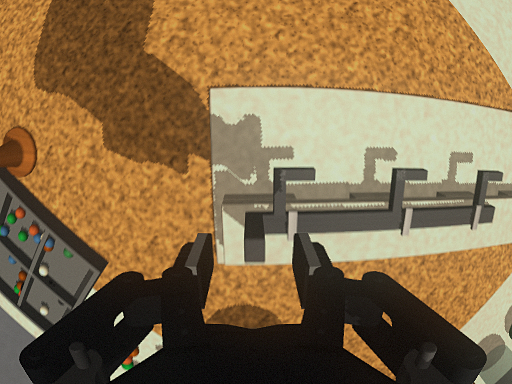

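The tab, at about (255,237), sits between the fingers at (205,265) and (310,265).

```bash
python3 -m jog '[[[0,0,0],[-0.2,2.5,-0.4],0.5],[[0,0,0],[-0.2,3.8,-0.4],0.5],[[0,0,0],[-0.2,3.8,-0.4],0.5],[[0,0,0],[-0.2,3.8,-0.4],0],[[0,0,0],[-0.2,3.8,-0.4],0],[[0,0,0],[-0.2,3.8,-0.4],0],[[0,0,0],[-0.2,3.8,-0.4],0],[[0,0,0],[-0.2,3.8,-0.4],0]]'; python3 - <<'E'
from h import *
st=ctrl.sense(); print(b(np.array(st['position'])))
E
```

```text
clock: 2.55
position: [0.6315, 0.1897, 0.0704]
tcp_rot: [[-0.646, 0.002, -0.763], [0.763, 0.002, -0.646], [-0.0, -1.0, -0.002]]
ft_force: [-2.5, 0.4, 7.0]
grip_width: 0.0104
[ 0.60334477 -0.26589426]
```

```bash
python3 -m jog '[[[0,0,0],[-0.4,0,0],0],[[0,0,0],[-0.8,0,0],0],[[0,0,0],[-1.1,0,0],0],[[0,0,0],[-1.1,0,0],0]]'; python3 -m jog '[[[0,0,0],[-0.15,0,0],0],[[0,0,0],[-0.3,0,0],0],[[0,0,0],[-0.3,0,0],0]]';python3 -m jog '[[[0,0,0],[-0.15,0,0],0],[[0,0,0],[-0.3,0,0],0],[[0,0,0],[-0.3,0,0],0]]'; python3 - <<'E'
from h import *
st=ctrl.sense(); print(b(np.array(st['position'])))
E
```

```text
clock: 2.95
position: [0.6392, 0.1806, 0.0704]
tcp_rot: [[-0.645, 0.003, -0.764], [0.764, 0.001, -0.645], [-0.001, -1.0, -0.003]]
ft_force: [-0.0, -0.4, 6.0]
grip_width: 0.0107
clock: 3.25
position: [0.6397, 0.1802, 0.0703]
tcp_rot: [[-0.646, 0.0, -0.763], [0.763, 0.003, -0.646], [0.002, -1.0, -0.002]]
ft_force: [-4.5, 2.6, 7.9]
grip_width: 0.0105
clock: 3.55
position: [0.6397, 0.1802, 0.0703]
tcp_rot: [[-0.648, -0.003, -0.762], [0.762, 0.005, -0.648], [0.006, -1.0, -0.001]]
ft_force: [-8.7, 4.7, 9.5]
grip_width: 0.0107
[ 0.60344405 -0.27845965]
```

```bash
python3 -m jog '[[[0,0,0],[0.3,0,0],0.5],[[0,0,0],[0.3,0,0],0.5],[[0,0,0],[0.3,0,0],0.5],[[0,0,0],[0.3,-4,0],0.5],[[0,0,0],[0.3,-8,0],0.5],[[0,0,0],[0.3,-12,0],0.5],[[0,0,0],[0.3,-14,0],0.5]]'
cat > find.py <<'E'
from aim import *
import sys
def find():
    """lying stands by brass foot: hi points yellowish; returns foot centre, d (foot->tip)"""
    res={}
    for n in('scene','side'):
        s=shot(n); w=world(s); hsv=cv2.cvtColor(s['img'],cv2.COLOR_BGR2HSV); np.savez(n+'.npz',**s)
        z=w[...,2]
        up=(w[...,0]>.35)&(w[...,0]<.75)&(w[...,1]>-.5)&(w[...,1]<.02)
        m=(up&(z>.025)&(z<.075)).astype(np.uint8)
        N,L,S,C=cv2.connectedComponentsWithStats(m)
        for i in range(1,N):
            if S[i,4]<25: continue
            X=w[L==i]; h=np.median(hsv[L==i],0)
            if not(15<h[0]<32 and h[1]>90): continue
            r=cv2.minAreaRect(X[:,:2].astype(np.float32)*1000); sz=r[1]; a=np.radians(r[2]+(0 if sz[0]>sz[1] else 90)) # long axis
            c=np.array(r[0])/1000; wd=np.array([np.cos(a),np.sin(a)]); d=np.array([-wd[1],wd[0]])
            near=w[up&(z>.008)&(z<.024)&(np.hypot(w[...,0]-c[0],w[...,1]-c[1])<.08)][:,:2]
            if ((near-c)@d).mean()<0: d=-d
            print(n,'foot',c.round(4),'size',np.round(sz,0),'hsv',h,'d',d.round(3),'ang',np.degrees(np.arctan2(d[1],d[0])).round(1))
if __name__=='__main__': find(); print(ctrl.sense()['clock'])
E
python3 find.py
```

```text
clock: 4.25
position: [0.6419, 0.1774, 0.2128]
tcp_rot: [[-0.644, 0.006, -0.765], [0.765, 0.001, -0.644], [-0.003, -1.0, -0.005]]
ft_force: [-0.0, -0.6, -0.4]
grip_width: 0.0426
scene foot [ 0.5218 -0.376 ] size [16. 42.] hsv [ 18. 181. 109.] d [-0.969 -0.246] ang -165.7
scene foot [ 0.5925 -0.2528] size [14. 42.] hsv [ 19. 181. 113.] d [-1.    -0.004] ang -179.8
scene foot [ 0.5618 -0.0947] size [42. 14.] hsv [ 18. 185.  88.] d [-0.984  0.178] ang 169.7
side foot [ 0.5576 -0.0972] size [43. 11.] hsv [ 16. 172.  93.] d [-0.988  0.155] ang 171.1
side foot [ 0.5894 -0.2554] size [41. 12.] hsv [ 16.  173.   92.5] d [-1.     0.028] ang 178.4
side foot [ 0.518  -0.3776] size [11. 40.] hsv [ 16. 174.  99.] d [-0.961 -0.277] ang -163.9
4.35
```

```bash
cat > tip.py <<'E'
from aim import *
import sys
# usage: tip.py cx cy ang(d, deg) : aims for grasp, above-grasp
cx,cy,an=map(float,sys.argv[1:4]); a=np.radians(an); d=np.array([np.cos(a),np.sin(a),0]); jaw=(-d[1],d[0],0)
c=np.array([cx,cy,0])-.005*d; up=np.array([0,0,1.]); zs=float(sys.argv[4]) if len(sys.argv)>4 else .085
def pose(al,lift=0,xs=.004):
    al=np.radians(al); u=up*np.cos(al)-d*np.sin(al)
    return c+zs*(d*np.cos(al)+up*np.sin(al))+xs*u+up*lift, jaw, -u
if __name__=='__main__':
    print('above'); aim(pose(0)[0]+up*.1,jaw); print('grasp'); aim(pose(0)[0],jaw)
    print('tips')
    for al in (8,16,24,32,40,48,54): aim(*pose(al,.003))
E
python3 tip.py .5595 -.096 170.4 | head -4
```

```text
above
turn [0.5, 49.7, -0.0] shift cm [-9.44, 10.71, 29.23] | q [-26.0, 20.0, 11.0, 83.0, -4.0, 77.0, 115.0]
grasp
turn [0.5, 49.7, -0.0] shift cm [-9.41, 20.71, 29.3] | q [-26.0, 20.0, 11.0, 83.0, -4.0, 77.0, 115.0]
```

```bash
python3 -m jog '[[[0,49.7,0],[-9.4,0,29.3],0.68],[[0,49.7,0],[-9.4,0,29.3],0.68],[[0,49.7,0],[-9.4,0,29.3],0.68],[[0,49.7,0],[-9.4,0,29.3],0.68],[[0,49.7,0],[-9.4,0,29.3],0.68],[[0,49.7,0],[-9.4,0,29.3],0.68],[[0,49.7,0],[-9.4,4,29.3],0.68],[[0,49.7,0],[-9.4,8,29.3],0.68]]'; python3 tip.py .5595 -.096 170.4 | head -4
python3 - <<'E'
from h import *
shot('wrist','w2.png')
E
```

```text
clock: 5.15
position: [0.4761, -0.0858, 0.1277]
tcp_rot: [[0.171, 0.003, -0.985], [0.985, 0.0, 0.171], [0.001, -1.0, -0.003]]
ft_force: [1.4, 1.6, -0.2]
grip_width: 0.0578
above
turn [0.2, -0.2, 0.0] shift cm [0.38, 2.37, -0.39] | q [-17.0, 2.0, 25.0, 115.0, -1.0, 63.0, 88.0]
grasp
turn [0.2, -0.2, 0.0] shift cm [0.37, 12.37, -0.36] | q [-17.0, 2.0, 25.0, 115.0, -1.0, 63.0, 88.0]
```

View pics/w2.png

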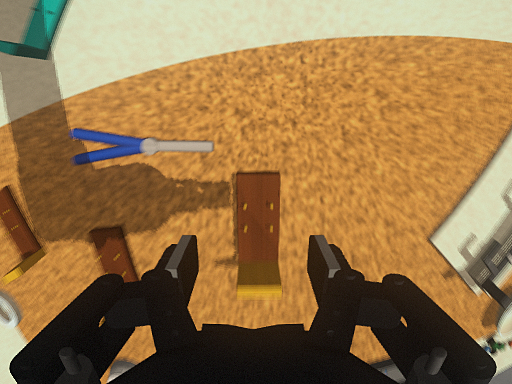

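```bash
python3 -m jog '[[[0,0,0],[0.37,4,-0.37],0.68],[[0,0,0],[0.37,8,-0.37],0.68],[[0,0,0],[0.37,11,-0.37],0.68],[[0,0,0],[0.37,11.5,-0.37],0.68],[[0,0,0],[0.37,11.5,-0.37],0.68]]'; python3 tip.py .5595 -.096 170.4 | sed -n 3,4p
```

```text
clock: 5.7
position: [0.4802, -0.0799, 0.0128]
tcp_rot: [[0.165, -0.003, -0.986], [0.986, -0.0, 0.165], [-0.001, -1.0, 0.003]]
ft_force: [0.6, -0.3, 0.4]
grip_width: 0.0584
grasp
turn [-0.1, 0.1, -0.1] shift cm [-0.27, 0.88, -0.09] | q [-16.0, 13.0, 24.0, 119.0, -7.0, 49.0, 93.0]
```

```bash
python3 -m jog '[[[0,0,0],[-0.1,0.6,-0.1],0.68],[[0,0,0],[-0.1,0.8,-0.1],0.68],[[0,0,0],[-0.1,0.8,-0.1],0.3],[[0,0,0],[-0.1,0.8,-0.1],0.3],[[0,0,0],[-0.1,0.8,-0.1],0.3],[[0,0,0],[-0.1,0.8,-0.1],0.3]]'; python3 tip.py .5595 -.096 170.4
```

```text
clock: 6.3
position: [0.4826, -0.081, 0.0066]
tcp_rot: [[0.165, 0.002, -0.986], [0.986, 0.0, 0.165], [0.001, -1.0, -0.002]]
ft_force: [-1.5, 0.3, 5.6]
grip_width: 0.038
above
turn [0.1, 0.1, 0.0] shift cm [-0.19, -9.74, 0.15] | q [-16.0, 13.0, 24.0, 119.0, -7.0, 49.0, 93.0]
grasp
turn [0.1, 0.1, 0.0] shift cm [-0.2, 0.26, 0.17] | q [-16.0, 13.0, 24.0, 119.0, -7.0, 49.0, 93.0]
tips
turn [8.1, 0.1, 0.0] shift cm [-0.2, -1.22, 0.03] | q [-16.0, 13.0, 24.0, 119.0, -7.0, 49.0, 93.0]
turn [16.1, 0.1, 0.0] shift cm [-0.2, -2.37, -0.27] | q [-16.0, 13.0, 24.0, 119.0, -7.0, 49.0, 93.0]
turn [24.1, 0.1, 0.0] shift cm [-0.2, -3.46, -0.73] | q [-16.0, 13.0, 24.0, 119.0, -7.0, 49.0, 93.0]
turn [32.1, 0.1, 0.0] shift cm [-0.2, -4.48, -1.34] | q [-16.0, 13.0, 24.0, 119.0, -7.0, 49.0, 93.0]
turn [40.1, 0.1, 0.0] shift cm [-0.2, -5.41, -2.09] | q [-16.0, 13.0, 24.0, 119.0, -7.0, 49.0, 93.0]
turn [48.1, 0.1, 0.0] shift cm [-0.2, -6.22, -2.95] | q [-16.0, 13.0, 24.0, 119.0, -7.0, 49.0, 93.0]
turn [54.1, 0.1, -0.0] shift cm [-0.2, -6.75, -3.67] | q [-16.0, 13.0, 24.0, 119.0, -7.0, 49.0, 93.0]
```

```bash
python3 -m jog '[[[8,0,0],[0,-1.4,0],0.3],[[16,0,0],[0,-2.5,-0.3],0.3],[[24,0,0],[0,-3.6,-0.75],0.3],[[32,0,0],[0,-4.6,-1.35],0.3],[[40,0,0],[0,-5.5,-2.1],0.3],[[48,0,0],[0,-6.3,-2.95],0.3],[[54,0,0],[0,-6.8,-3.7],0.3],[[54,0,0],[0,-6.8,-3.7],0.3]]'; python3 - <<'E'
from h import *
shot('side','s1.png'); im=cv2.imread('pics/s1.png'); cv2.imwrite('pics/s1c.png',cv2.resize(im[150:300,180:380],(800,600)))
E
```

```text
clock: 7.1
position: [0.5179, -0.0871, 0.0694]
tcp_rot: [[0.165, -0.804, -0.572], [0.986, 0.134, 0.096], [-0.001, -0.58, 0.815]]
ft_force: [1.5, 0.4, 0.8]
grip_width: 0.0378
```

View pics/s1c.png

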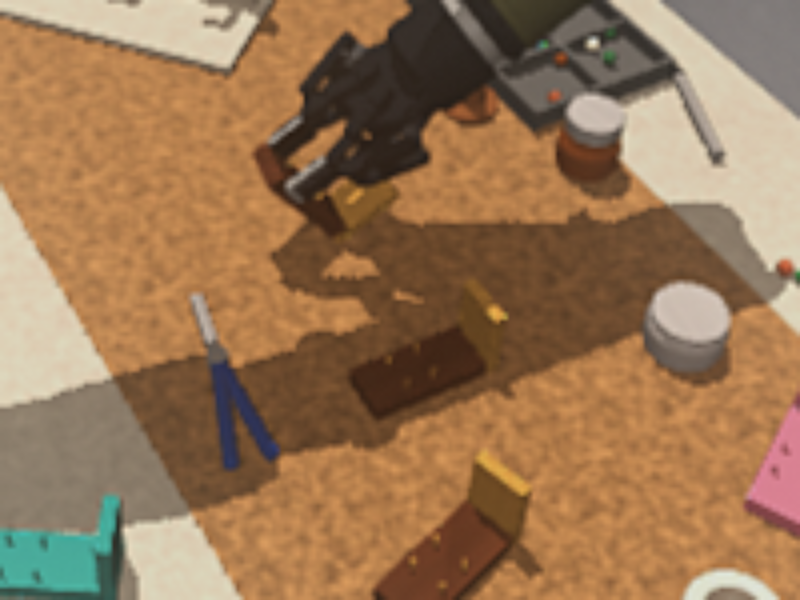

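```bash
cat > tip2.py <<'E'
from tip import *
for al in (62,70,78): aim(*pose(al,.003))
E
python3 tip2.py .5595 -.096 170.4; python3 - <<'E'
from tip import *
E
true
```

```text
turn [7.9, 0.0, -0.1] shift cm [-0.18, -1.4, 0.14] | q [-5.0, 54.0, 21.0, 68.0, -12.0, 115.0, 98.0]
turn [15.9, 0.0, -0.1] shift cm [-0.18, -2.55, -0.16] | q [-5.0, 54.0, 21.0, 68.0, -12.0, 115.0, 98.0]
turn [23.9, 0.0, -0.1] shift cm [-0.18, -3.65, -0.61] | q [-5.0, 54.0, 21.0, 68.0, -12.0, 115.0, 98.0]Traceback (most recent call last):
  File "<stdin>", line 1, in <module>
  File "tip.py", line 4, in <module>
    cx,cy,an=map(float,sys.argv[1:4]); a=np.radians(an); d=np.array([np.cos(a),np.sin(a),0]); jaw=(-d[1],d[0],0)
    ^^^^^^^^
ValueError: not enough values to unpack (expected 3, got 0)
```

```bash
python3 -m jog '[[[0,0,0],[0,0,0],0.75],[[0,0,0],[0,-2,0],0.75],[[0,0,0],[0,-6,0],0.75],[[0,0,0],[0,-9,0],0.75],[[0,0,0],[0,-9,0],0.75],[[-30,0,0],[0,-14,-2],0.75],[[-50,0,0],[0,-16,-4],0.75]]'; python3 - <<'E'
from h import *
shot('side','s2.png'); im=cv2.imread('pics/s2.png'); cv2.imwrite('pics/s2c.png',cv2.resize(im[150:300,180:380],(800,600)))
E
```

```text
clock: 7.85
position: [0.6716, -0.1137, 0.1386]
tcp_rot: [[0.168, -0.454, -0.875], [0.986, 0.079, 0.148], [0.002, -0.887, 0.461]]
ft_force: [-0.8, -0.2, -0.6]
grip_width: 0.0641
```

View pics/s2c.png

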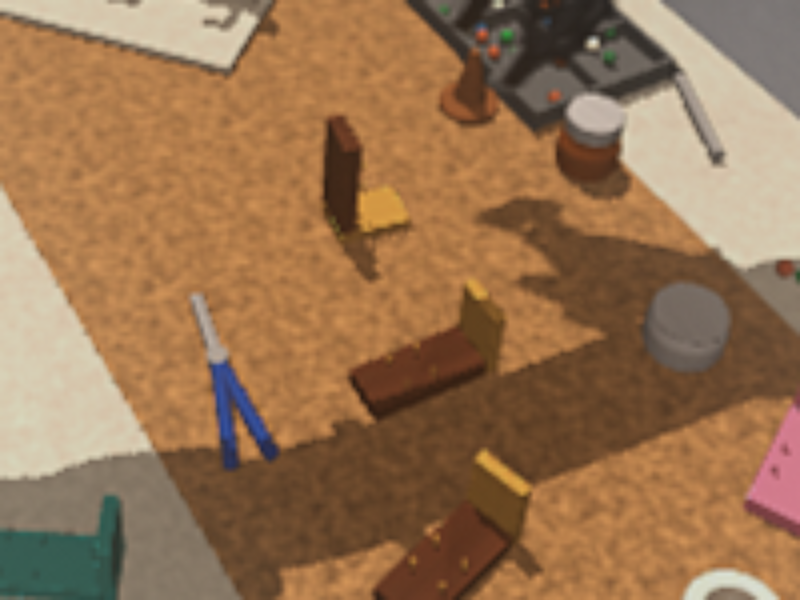

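The stand is upright on its foot at crop pixel (345,180), and the others are unchanged.

```bash
cat > up.py <<'E'
from aim import *
def upright(cx,cy,r=.09):
    out=[]
    for n in('scene','side'):
        s=shot(n); w=world(s); np.savez(n+'.npz',**s)
        m=(np.hypot(w[...,0]-cx,w[...,1]-cy)<r)
        T=w[m&(w[...,2]>.088)&(w[...,2]<.125)]; r_=cv2.minAreaRect(T[:,:2].astype(np.float32)*1000); sz=r_[1]
        a=r_[2]+(0 if sz[0]>sz[1] else 90); a=(a+180)%180   # width direction
        F=w[m&(w[...,2]>.004)&(w[...,2]<.016)]; 
        print(n,len(T),'top ctr',np.round(r_[0],1),'size',np.round(sz,0),'width ang',round(a,1),'zmax',T[:,2].max().round(3)); out.append((*r_[0],a))
    return np.array(out)
E
python3 - <<'E'
from up import *
o=upright(.56,-.1); print(o.mean(0)); c=o.mean(0)
a=np.radians(c[2]); aim((c[0]/1000,c[1]/1000,.15),(np.cos(a),np.sin(a),0)); aim((c[0]/1000,c[1]/1000,.07),(np.cos(a),np.sin(a),0))
E
```

```text
scene 82 top ctr [569.  -96.8] size [43. 16.] width ang 78.5 zmax 0.105
side 69 top ctr [565.9 -99.6] size [40. 14.] width ang 77.4 zmax 0.102
[567.46981812 -98.21416473  77.95889664]
turn [-27.8, 2.4, -0.5] shift cm [-0.29, 3.91, 9.63] | q [4.0, 48.0, 8.0, 55.0, -5.0, 106.0, 91.0]
turn [-27.8, 2.4, -0.5] shift cm [-0.31, 10.99, 5.9] | q [4.0, 48.0, 8.0, 55.0, -5.0, 106.0, 91.0]
```

```bash
python3 -m jog '[[[-9,0,0],[0,0,1],0.75],[[-18,0,0],[-0.2,0,3],0.75],[[-27.8,2.4,-0.5],[-0.3,0,6],0.75],[[-27.8,2.4,-0.5],[-0.3,2,9.6],0.75],[[-27.8,2.4,-0.5],[-0.3,3.4,9.6],0.75],[[-27.8,2.4,-0.5],[-0.3,3.9,9.6],0.75],[[-27.8,2.4,-0.5],[-0.3,3.9,9.6],0.75]]'; python3 - <<'E'
from aim import *
a=np.radians(78);c=(.5675,-.0982)
aim((*c,.15),(np.cos(a),np.sin(a),0)); aim((*c,.07),(np.cos(a),np.sin(a),0))
E
```

```text
clock: 8.7
position: [0.5661, -0.0976, 0.1457]
tcp_rot: [[0.208, -0.008, -0.978], [0.978, 0.002, 0.208], [0.0, -1.0, 0.008]]
ft_force: [0.5, 0.8, 1.2]
grip_width: 0.0641
turn [-0.5, 0.0, 0.0] shift cm [-0.03, -0.43, -0.15] | q [0.0, 13.0, 8.0, 100.0, -2.0, 67.0, 87.0]
turn [-0.5, 0.0, 0.0] shift cm [-0.03, 7.57, -0.21] | q [0.0, 13.0, 8.0, 100.0, -2.0, 67.0, 87.0]
```

```bash
python3 -m jog '[[[0,0,0],[0,4,-0.2],0.75],[[0,0,0],[0,7.5,-0.2],0.75],[[0,0,0],[0,7.5,-0.2],0.75],[[0,0,0],[0,7.5,-0.2],0.3],[[0,0,0],[0,7.5,-0.2],0.3],[[0,0,0],[0,7.5,-0.2],0.3],[[0,0,0],[0,7.5,-0.2],0.3],[[0,0,0],[0,7.5,-0.2],0.3]]'; python3 -m jog '[[[0,0,0],[0,-2,0],0.3],[[0,0,0],[0,-6,0],0.3],[[0,0,0],[0,-9,0],0.3],[[0,0,0],[0,-9,0],0.3]]'; cat > place.py <<'E'
from aim import *
import sys
by=float(sys.argv[1]); # bay y offset
for x,z in((-.060,.15),(-.060,.082),(-.004,.082)):
    print(x,z,end=' '); aim(bw(CX+x+.007,CY+by,z),(*BY,0))
E
python3 place.py -.09;python3 place.py 0;python3 place.py .09
```

```text
clock: 9.5
position: [0.57, -0.0985, 0.0728]
tcp_rot: [[0.208, -0.003, -0.978], [0.978, 0.001, 0.208], [0.001, -1.0, 0.003]]
ft_force: [0.7, 0.3, 5.3]
grip_width: 0.039
clock: 9.9
position: [0.5719, -0.0993, 0.1659]
tcp_rot: [[0.209, 0.002, -0.978], [0.978, 0.0, 0.209], [0.001, -1.0, -0.002]]
ft_force: [1.2, 0.5, -1.4]
grip_width: 0.0387
-0.06 0.15 turn [0.1, -52.5, -0.0] shift cm [26.62, 1.59, 9.74] | q [0.0, 12.0, 8.0, 99.0, -2.0, 69.0, 87.0]
-0.06 0.082 turn [0.1, -52.5, -0.0] shift cm [26.61, 8.39, 9.75] | q [0.0, 12.0, 8.0, 99.0, -2.0, 69.0, 87.0]
-0.004 0.082 turn [0.1, -52.5, -0.0] shift cm [31.06, 8.4, 6.34] | q [0.0, 12.0, 8.0, 99.0, -2.0, 69.0, 87.0]
-0.06 0.15 turn [0.1, -52.5, -0.0] shift cm [32.09, 1.58, 16.88] | q [0.0, 12.0, 8.0, 99.0, -2.0, 69.0, 87.0]
-0.06 0.082 turn [0.1, -52.5, -0.0] shift cm [32.08, 8.38, 16.89] | q [0.0, 12.0, 8.0, 99.0, -2.0, 69.0, 87.0]
-0.004 0.082 turn [0.1, -52.5, -0.0] shift cm [36.53, 8.39, 13.49] | q [0.0, 12.0, 8.0, 99.0, -2.0, 69.0, 87.0]
-0.06 0.15 turn [0.1, -52.5, -0.0] shift cm [37.56, 1.57, 24.02] | q [0.0, 12.0, 8.0, 99.0, -2.0, 69.0, 87.0]
-0.06 0.082 turn [0.1, -52.5, -0.0] shift cm [37.56, 8.37, 24.04] | q [0.0, 12.0, 8.0, 99.0, -2.0, 69.0, 87.0]
-0.004 0.082 turn [0.1, -52.5, -0.0] shift cm [42.0, 8.38, 20.63] | q [0.0, 12.0, 8.0, 99.0, -2.0, 69.0, 87.0]
```

```bash
python3 -m jog '[[[0,-8,0],[6,0,2],0.3],[[0,-16,0],[11,0,5],0.3],[[0,-24,0],[16,0,8.5],0.3],[[0,-32,0],[20.5,0,12],0.3],[[0,-40,0],[25,0,15],0.3],[[0,-48,0],[29,0,18],0.3],[[0,-52.5,0],[33,0,21],0.3],[[0,-52.5,0],[37,0,24],0.3]]'; python3 place.py .09
```

```text
clock: 10.7
position: [0.4276, 0.2749, 0.1612]
tcp_rot: [[-0.65, -0.008, -0.76], [0.76, 0.0, -0.65], [0.005, -1.0, 0.006]]
ft_force: [0.0, -0.2, -2.7]
grip_width: 0.0392
-0.06 0.15 turn [-0.3, 0.1, 0.3] shift cm [4.08, 1.13, -1.89] | q [-22.0, 5.0, -14.0, 108.0, 1.0, 68.0, 94.0]
-0.06 0.082 turn [-0.3, 0.1, 0.3] shift cm [4.05, 7.93, -1.93] | q [-22.0, 5.0, -14.0, 108.0, 1.0, 68.0, 94.0]
-0.004 0.082 turn [-0.3, 0.1, 0.3] shift cm [4.04, 7.9, -7.53] | q [-22.0, 5.0, -14.0, 108.0, 1.0, 68.0, 94.0]
```

```bash
python3 -m jog '[[[0,0,0],[0,0,0],0.3],[[0,0,0],[0,0,0],0.3]]' | head -2; python3 place.py .09
```

```text
clock: 10.9
position: [0.428, 0.2746, 0.1612]
-0.06 0.15 turn [-0.4, 0.2, 0.3] shift cm [4.13, 1.13, -1.89] | q [-22.0, 5.0, -14.0, 107.0, 1.0, 68.0, 94.0]
-0.06 0.082 turn [-0.4, 0.2, 0.3] shift cm [4.09, 7.93, -1.93] | q [-22.0, 5.0, -14.0, 107.0, 1.0, 68.0, 94.0]
-0.004 0.082 turn [-0.4, 0.2, 0.3] shift cm [4.07, 7.89, -7.53] | q [-22.0, 5.0, -14.0, 107.0, 1.0, 68.0, 94.0]
```

```bash
python3 -m jog '[[[-0.4,0.2,0.3],[4.1,0,-1.5],0.3],[[-0.4,0.2,0.3],[4.1,3,-1.5],0.3],[[-0.4,0.2,0.3],[4.1,6,-1.5],0.3],[[-0.4,0.2,0.3],[4.1,7,-1.5],0.3],[[-0.4,0.2,0.3],[4.1,7,-1.5],0.3]]'; python3 place.py .09; python3 - <<'E'
from h import *
s=shot('wrist','w3.png');s=shot('side'); im=s['img']; w=world(s)
B=b(w);m=(w[...,2]>.1)&(w[...,2]<.128)&(np.abs(B[...,1]+.0278)<.06)&(abs(B[...,0]-.52)<.06)
cv2.imwrite('pics/s3c.png',np.hstack([cv2.resize(im[110:180,130:260],(500,269)),cv2.resize(cv2.imread('pics/w3.png'),(300,225)) if 0 else np.zeros((269,1,3),np.uint8)]))
im2=np.vstack([cv2.resize(im[100:190,140:260],(600,450))]); cv2.imwrite('pics/s3c.png',im2)
E
```

```text
clock: 11.4
position: [0.4133, 0.3124, 0.0904]
tcp_rot: [[-0.644, -0.002, -0.765], [0.765, -0.001, -0.644], [-0.0, -1.0, 0.002]]
ft_force: [0.3, 1.4, -1.5]
grip_width: 0.0391
-0.06 0.15 turn [-0.1, -0.4, -0.0] shift cm [0.31, -5.96, -0.51] | q [-25.0, 10.0, -16.0, 111.0, 3.0, 60.0, 87.0]
-0.06 0.082 turn [-0.1, -0.4, -0.0] shift cm [0.31, 0.84, -0.53] | q [-25.0, 10.0, -16.0, 111.0, 3.0, 60.0, 87.0]
-0.004 0.082 turn [-0.1, -0.4, -0.0] shift cm [0.35, 0.83, -6.13] | q [-25.0, 10.0, -16.0, 111.0, 3.0, 60.0, 87.0]
```

View pics/s3c.png

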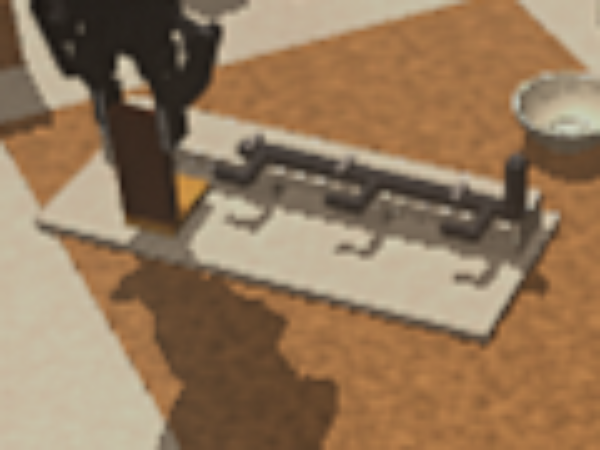

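```bash
python3 -m jog '[[[0,-0.4,0],[0.3,0.3,0],0.3],[[0,-0.4,0],[0.3,0.7,-0.3],0.3],[[0,-0.4,0],[0.3,0.9,-0.5],0.3],[[0,-0.4,0],[0.3,0.9,-0.5],0.3]]'|sed -n '2p;4p'; python3 place.py .09
```

```text
position: [0.4159, 0.3208, 0.0835]
ft_force: [-0.1, 0.2, -2.2]
-0.06 0.15 turn [0.2, 0.2, 0.0] shift cm [-0.16, -6.65, 0.19] | q [-26.0, 11.0, -16.0, 110.0, 4.0, 59.0, 87.0]
-0.06 0.082 turn [0.2, 0.2, 0.0] shift cm [-0.16, 0.15, 0.21] | q [-26.0, 11.0, -16.0, 110.0, 4.0, 59.0, 87.0]
-0.004 0.082 turn [0.2, 0.2, 0.0] shift cm [-0.18, 0.17, -5.39] | q [-26.0, 11.0, -16.0, 110.0, 4.0, 59.0, 87.0]
```

```bash
python3 -m jog '[[[0,0.2,0],[-0.15,0.15,0],0.3],[[0,0.2,0],[-0.15,0.15,-1.5],0.3],[[0,0.2,0],[-0.15,0.15,-3],0.3],[[0,0.2,0],[-0.15,0.15,-4.2],0.3],[[0,0.2,0],[-0.15,0.15,-4.2],0.3]]'|sed -n '2p;4p'; python3 place.py .09
```

```text
position: [0.4501, 0.3481, 0.0826]
ft_force: [1.3, 1.0, 0.7]
-0.06 0.15 turn [0.3, -0.0, 0.0] shift cm [-0.02, -6.76, 4.55] | q [-27.0, 16.0, -16.0, 104.0, 5.0, 60.0, 86.0]
-0.06 0.082 turn [0.3, -0.0, 0.0] shift cm [-0.02, 0.04, 4.59] | q [-27.0, 16.0, -16.0, 104.0, 5.0, 60.0, 86.0]
-0.004 0.082 turn [0.3, -0.0, 0.0] shift cm [-0.02, 0.07, -1.01] | q [-27.0, 16.0, -16.0, 104.0, 5.0, 60.0, 86.0]
```

```bash
python3 -m jog '[[[0,0,0],[0,0.1,-0.4],0.3],[[0,0,0],[0,0.1,-0.8],0.3],[[0,0,0],[0,0.1,-0.8],0.3]]'|sed -n '2p;4p';  python3 -m jog '[[[0,0,0],[0,0,-0.15],0.3],[[0,0,0],[0,0,-0.3],0.3],[[0,0,0],[0,0,-0.3],0.3]]'|sed -n '2p;4p'; python3 place.py .09|tail -1
```

```text
position: [0.4537, 0.3515, 0.0827]
ft_force: [-5.8, -4.0, 10.5]
position: [0.4552, 0.3529, 0.0828]
ft_force: [-7.7, -4.5, 13.0]
-0.004 0.082 turn [-0.1, -0.0, -0.0] shift cm [-0.05, 0.08, -0.32] | q [-27.0, 17.0, -16.0, 103.0, 5.0, 61.0, 86.0]
```

```bash
python3 -m jog '[[[0,0,0],[0,-0.12,-0.1],0.3],[[0,0,0],[0,-0.12,-0.4],0.3],[[0,0,0],[0,-0.12,-0.4],0.3]]'|sed -n '2p;4p'; python3 place.py .09|tail -1; python3 - <<'E'
from h import *
s=shot('side'); im=s['img']; s2=shot('scene')
cv2.imwrite('pics/s4c.png',np.hstack([cv2.resize(im[100:175,150:250],(400,300)),cv2.resize(s2['img'][215:290,340:440],(400,300))]))
E
```

```text
position: [0.4597, 0.3564, 0.0827]
ft_force: [-3.0, -1.9, 4.7]
-0.004 0.082 turn [0.1, -0.0, -0.0] shift cm [-0.02, 0.06, 0.25] | q [-27.0, 18.0, -16.0, 102.0, 5.0, 60.0, 86.0]
```

View pics/s4c.png

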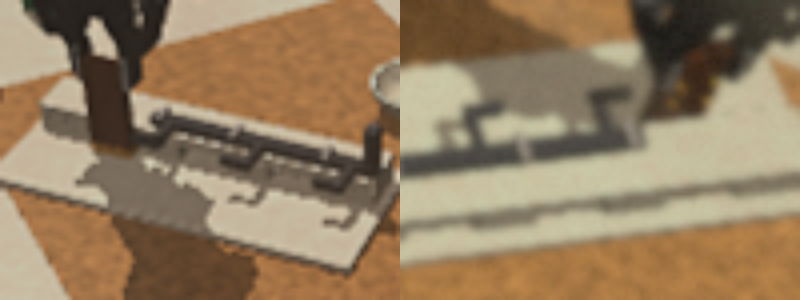

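```bash
python3 -m jog '[[[0,0,0],[0,-0.03,-0.15],0.3],[[0,0,0],[0,-0.03,-0.3],0.3],[[0,0,0],[0,-0.03,-0.3],0.3]]'|sed -n '2p;4p'; python3 -m jog '[[[0,0,0],[0,0,-0.15],0.3],[[0,0,0],[0,0,-0.3],0.3],[[0,0,0],[0,0,-0.3],0.3]]'|sed -n '2p;4p'; python3 place.py .09|tail -1
```

```text
position: [0.4616, 0.358, 0.0828]
ft_force: [-4.4, -4.1, 6.7]
position: [0.4618, 0.3582, 0.0828]
ft_force: [-10.7, -8.0, 13.3]
-0.004 0.082 turn [-0.3, -0.0, -0.0] shift cm [-0.03, 0.09, 0.53] | q [-27.0, 18.0, -16.0, 102.0, 6.0, 61.0, 86.0]
```

```bash
python3 -m jog '[[[0,0,0],[0,0,0.1],0.3],[[0,0,0],[0,0,0.1],0.75],[[0,0,0],[0,0,0.1],0.75],[[0,0,0],[0,0,0.1],0.75],[[0,0,0],[0,-4,0.1],0.75],[[0,0,0],[0,-9,0.1],0.75],[[0,0,0],[0,-12,0.1],0.75],[[0,0,0],[0,-12,0.1],0.75]]'|sed -n '2p'; cat > chk.py <<'E'
from up import *
import sys
for by in map(float,sys.argv[1:]):
    p=bw(CX+.003,CY+by,0); o=upright(p[0],p[1],.04)
    print('bay',by,[(b(q[:2]/1000)-[CX+.003,CY+by]).round(4).tolist() for q in o],'yaw err',(o[:,2]-130.5).round(1))
E
python3 chk.py .09; python3 find.py
```

```text
position: [0.4663, 0.362, 0.2085]
scene 138 top ctr [461.7 352.9] size [18. 41.] width ang 135.1 zmax 0.114
side 79 top ctr [459.4 350.5] size [20. 40.] width ang 134.5 zmax 0.111
bay 0.09 [[0.0018, -0.0036], [-0.0015, -0.004]] yaw err [4.6 4. ]
scene foot [ 0.5217 -0.3761] size [16. 42.] hsv [ 19. 182. 105.] d [-0.961 -0.278] ang -163.9
scene foot [ 0.5923 -0.2533] size [41. 13.] hsv [ 19. 180. 109.] d [-1.     0.019] ang 178.9
side foot [ 0.5896 -0.2558] size [40. 12.] hsv [ 16.  173.   92.5] d [-1.     0.021] ang 178.8
side foot [ 0.5184 -0.378 ] size [12. 41.] hsv [ 16. 174.  97.] d [-0.963 -0.268] ang -164.5
15.0
```

```bash
python3 tip.py .591 -.2545 178.9 | head -4
```

```text
above
turn [0.0, 41.6, 0.0] shift cm [-49.68, 9.69, 36.08] | q [-26.0, 12.0, -16.0, 95.0, 4.0, 74.0, 87.0]
grasp
turn [0.0, 41.6, 0.0] shift cm [-49.68, 19.69, 36.09] | q [-26.0, 12.0, -16.0, 95.0, 4.0, 74.0, 87.0]
```

```bash
python3 -m jog '[[[0,41.6,0],[-49.7,0,36.1],0.68],[[0,41.6,0],[-49.7,0,36.1],0.68],[[0,41.6,0],[-49.7,0,36.1],0.68],[[0,41.6,0],[-49.7,0,36.1],0.68],[[0,41.6,0],[-49.7,0,36.1],0.68],[[0,41.6,0],[-49.7,0,36.1],0.68],[[0,41.6,0],[-49.7,0,36.1],0.68],[[0,41.6,0],[-49.7,0,36.1],0.68]]'|sed -n 2p; python3 tip.py .591 -.2545 178.9 | head -4
```

```text
position: [0.4937, -0.0412, 0.2004]
above
turn [-0.0, -0.0, 0.1] shift cm [-21.16, 9.6, -2.15] | q [-4.0, 1.0, 6.0, 107.0, -0.0, 72.0, 91.0]
grasp
turn [-0.0, -0.0, 0.1] shift cm [-21.17, 19.6, -2.15] | q [-4.0, 1.0, 6.0, 107.0, -0.0, 72.0, 91.0]
```

```bash
python3 -m jog '[[[0,0,0],[-21.2,0,-2.1],0.68],[[0,0,0],[-21.2,0,-2.1],0.68],[[0,0,0],[-21.2,0,-2.1],0.68],[[0,0,0],[-21.2,0,-2.1],0.68],[[0,0,0],[-21.2,4,-2.1],0.68],[[0,0,0],[-21.2,8,-2.1],0.68],[[0,0,0],[-21.2,13,-2.1],0.68],[[0,0,0],[-21.2,13,-2.1],0.68]]'|sed -n 2p; python3 find.py; python3 tip.py .591 -.2545 178.9 | sed -n 4p
```

```text
position: [0.5052, -0.2486, 0.0633]
scene foot [ 0.5231 -0.3761] size [16. 43.] hsv [ 18. 183.  92.] d [-0.952 -0.307] ang -162.1
scene foot [ 0.5929 -0.2536] size [13. 42.] hsv [ 18.5 181.  110.5] d [-1.    -0.006] ang -179.6
side foot [ 0.5895 -0.2553] size [42. 12.] hsv [ 16. 172. 101.] d [-1.     0.027] ang 178.4
side foot [ 0.518 -0.378] size [12. 41.] hsv [ 16. 174. 105.] d [-0.958 -0.285] ang -163.4
16.7
turn [-0.1, -0.0, 0.2] shift cm [-0.22, 6.67, -0.04] | q [10.0, 17.0, 16.0, 106.0, -5.0, 59.0, 117.0]
```

```bash
python3 -m jog '[[[0,0,0],[-0.2,3.5,0],0.68],[[0,0,0],[-0.2,6,0],0.68],[[0,0,0],[-0.2,6.3,0],0.68],[[0,0,0],[-0.2,6.3,0],0.68],[[0,0,0],[-0.2,6.3,0],0.3],[[0,0,0],[-0.2,6.3,0],0.3],[[0,0,0],[-0.2,6.3,0],0.3],[[0,0,0],[-0.2,6.3,0],0.3]]'; python3 tip.py .591 -.2545 178.9 | tail -5
```

```text
clock: 17.5
position: [0.514, -0.2538, 0.012]
tcp_rot: [[0.019, 0.006, -1.0], [1.0, 0.001, 0.019], [0.001, -1.0, -0.006]]
ft_force: [-2.4, 0.4, 8.0]
grip_width: 0.0351
turn [24.4, 0.0, 0.0] shift cm [0.08, -2.92, -0.62] | q [11.0, 21.0, 15.0, 108.0, -7.0, 52.0, 118.0]
turn [32.4, 0.0, 0.0] shift cm [0.09, -3.94, -1.23] | q [11.0, 21.0, 15.0, 108.0, -7.0, 52.0, 118.0]
turn [40.4, 0.0, 0.0] shift cm [0.09, -4.86, -1.98] | q [11.0, 21.0, 15.0, 108.0, -7.0, 52.0, 118.0]
turn [48.4, 0.0, 0.0] shift cm [0.09, -5.67, -2.85] | q [11.0, 21.0, 15.0, 108.0, -7.0, 52.0, 118.0]
turn [54.4, 0.0, 0.0] shift cm [0.09, -6.19, -3.57] | q [11.0, 21.0, 15.0, 108.0, -7.0, 52.0, 118.0]
```

```bash
python3 -m jog '[[[0,0,0],[0,0,0],0.3],[[0,0,0],[0,0,0],0.3]]'; python3 - <<'E'
from h import *
s=shot('wrist'); im=s['img']; cv2.imwrite('pics/w5.png',cv2.resize(im[120:340,130:390],(780,660))[:600])
E
```

```text
clock: 17.7
position: [0.5139, -0.2539, 0.012]
tcp_rot: [[0.019, 0.006, -1.0], [1.0, 0.001, 0.019], [0.001, -1.0, -0.006]]
ft_force: [-2.0, 0.7, 7.7]
grip_width: 0.0351
```

View pics/w5.png

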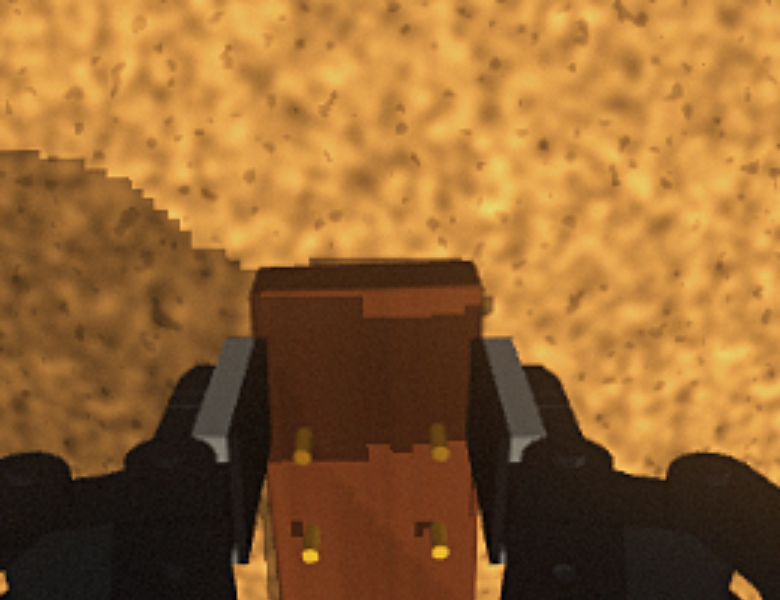

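```bash
python3 -m jog '[[[0,0,0],[0,0,0],0.6],[[0,0,0],[0,0,0],0.6],[[0,0,0],[0,0,0],0.6]]'; python3 -m jog '[[[0,0,0],[0,0.5,0],0.6],[[0,0,0],[0,0.5,0],0.6]]'
```

```text
clock: 18.05
position: [0.5122, -0.2533, 0.0092]
tcp_rot: [[0.02, 0.003, -1.0], [1.0, 0.002, 0.02], [0.002, -1.0, -0.003]]
ft_force: [-0.3, -0.2, 0.7]
grip_width: 0.0513
clock: 18.25
position: [0.5113, -0.2529, 0.0028]
tcp_rot: [[0.02, 0.001, -1.0], [1.0, 0.002, 0.02], [0.002, -1.0, -0.001]]
ft_force: [0.1, 0.2, -0.0]
grip_width: 0.0511
```

```bash
python3 -m jog '[[[0,0,0],[0,0.3,0],0.6],[[0,0,0],[0,0.3,0],0.6],[[0,0,0],[0,0.3,0],0.3],[[0,0,0],[0,0.3,0],0.3],[[0,0,0],[0,0.3,0],0.3],[[0,0,0],[0,0.3,0],0.3]]'; python3 tip.py .591 -.2545 178.9 | tail -7
```

```text
clock: 18.85
position: [0.5121, -0.2532, 0.0008]
tcp_rot: [[0.02, 0.002, -1.0], [1.0, 0.002, 0.02], [0.002, -1.0, -0.002]]
ft_force: [0.1, -0.1, 2.6]
grip_width: 0.0383
turn [8.1, -0.0, 0.1] shift cm [0.02, -1.8, -0.04] | q [11.0, 22.0, 15.0, 108.0, -7.0, 51.0, 118.0]
turn [16.1, -0.0, 0.1] shift cm [0.02, -2.94, -0.34] | q [11.0, 22.0, 15.0, 108.0, -7.0, 51.0, 118.0]
turn [24.1, 0.0, 0.1] shift cm [0.03, -4.04, -0.8] | q [11.0, 22.0, 15.0, 108.0, -7.0, 51.0, 118.0]
turn [32.1, 0.0, 0.1] shift cm [0.03, -5.06, -1.41] | q [11.0, 22.0, 15.0, 108.0, -7.0, 51.0, 118.0]
turn [40.1, 0.0, 0.1] shift cm [0.03, -5.98, -2.15] | q [11.0, 22.0, 15.0, 108.0, -7.0, 51.0, 118.0]
turn [48.1, 0.0, 0.1] shift cm [0.03, -6.79, -3.02] | q [11.0, 22.0, 15.0, 108.0, -7.0, 51.0, 118.0]
turn [54.1, 0.0, 0.1] shift cm [0.03, -7.32, -3.74] | q [11.0, 22.0, 15.0, 108.0, -7.0, 51.0, 118.0]
```

```bash
python3 -m jog '[[[8,0,0],[0,-1.5,0],0.3],[[16,0,0],[0,-2.65,-0.3],0.3],[[24,0,0],[0,-3.75,-0.75],0.3],[[32,0,0],[0,-4.8,-1.35],0.3],[[40,0,0],[0,-5.7,-2.1],0.3],[[48,0,0],[0,-6.5,-2.95],0.3],[[54,0,0],[0,-7,-3.7],0.3],[[54,0,0],[0,-7,-3.7],0.3]]'; python3 - <<'E'
from h import *
print(np.round(ctrl.sense()['qpos']))
E
```

```text
clock: 19.65
position: [0.5486, -0.2526, 0.0624]
tcp_rot: [[0.013, -0.812, -0.584], [1.0, 0.012, 0.007], [0.002, -0.584, 0.812]]
ft_force: [-0.7, 1.1, -3.7]
grip_width: 0.0383
[  2.  64.  28.  54.  -4. 118. 117.]
```

```bash
python3 -m jog '[[[0,0,0],[0,0,0],0.75],[[0,0,0],[0,-2,0],0.75],[[0,0,0],[0,-6,0],0.75],[[0,0,0],[0,-9,0],0.75],[[0,0,0],[0,-9,0],0.75],[[-8,0,0],[0,-12,-1],0.75],[[-16,0,0],[0,-15,-2],0.75],[[-24,0,0],[0,-16,-3],0.75]]'|sed -n 2p;python3 - <<'E'
from up import *
o=upright(.595,-.2545); print(o.mean(0)); c=o.mean(0)
a=np.radians(c[2]); aim((c[0]/1000,c[1]/1000,.15),(np.cos(a),np.sin(a),0)); aim((c[0]/1000,c[1]/1000,.07),(np.cos(a),np.sin(a),0))
E
```

```text
position: [0.6942, -0.2533, 0.1356]
scene 80 top ctr [ 604.4 -251.5] size [42. 16.] width ang 88.2 zmax 0.107
side 93 top ctr [ 601.3 -253.4] size [42. 15.] width ang 89.9 zmax 0.101
[ 602.85632324 -252.42555237   89.0907135 ]
turn [-29.5, -0.5, 0.3] shift cm [0.64, 3.78, 8.38] | q [7.0, 60.0, 27.0, 37.0, -12.0, 114.0, 113.0]
turn [-29.5, -0.5, 0.3] shift cm [0.62, 10.74, 4.44] | q [7.0, 60.0, 27.0, 37.0, -12.0, 114.0, 113.0]
```

```bash
python3 -m jog '[[[-9,0,0],[0,0,1],0.75],[[-18,0,0],[0.3,0,3],0.75],[[-26,0,0],[0.6,0,6],0.75],[[-29.5,-0.5,0.3],[0.6,2,8.4],0.75],[[-29.5,-0.5,0.3],[0.6,3.5,8.4],0.75],[[-29.5,-0.5,0.3],[0.6,3.8,8.4],0.75],[[-29.5,-0.5,0.3],[0.6,3.8,8.4],0.75]]'; python3 - <<'E'
from aim import *
a=np.radians(89.1);c=(.6029,-.2524)
aim((*c,.066),(np.cos(a),np.sin(a),0))
E
```

```text
clock: 21.25
position: [0.6042, -0.2484, 0.1521]
tcp_rot: [[0.008, -0.001, -1.0], [1.0, -0.001, 0.008], [-0.001, -1.0, 0.001]]
ft_force: [1.0, 1.1, -0.3]
grip_width: 0.0642
turn [-0.0, 0.4, -0.0] shift cm [-0.39, 8.61, 0.12] | q [-3.0, 23.0, 29.0, 89.0, -12.0, 71.0, 118.0]
```

```bash
python3 -m jog '[[[0,0.4,0],[-0.3,4,0.1],0.75],[[0,0.4,0],[-0.3,8.2,0.1],0.75],[[0,0.4,0],[-0.3,8.5,0.1],0.75],[[0,0.4,0],[-0.3,8.5,0.1],0.3],[[0,0.4,0],[-0.3,8.5,0.1],0.3],[[0,0.4,0],[-0.3,8.5,0.1],0.3],[[0,0.4,0],[-0.3,8.5,0.1],0.3],[[0,0.4,0],[-0.3,8.5,0.1],0.3]]'; python3 -m jog '[[[0,0,0],[0,-2,0],0.3],[[0,0,0],[0,-6,0],0.3],[[0,0,0],[0,-9.5,0],0.3],[[0,0,0],[0,-9.5,0],0.3]]'; python3 place.py 0
```

```text
clock: 22.05
position: [0.6033, -0.2528, 0.0665]
tcp_rot: [[0.016, -0.001, -1.0], [1.0, -0.002, 0.016], [-0.002, -1.0, 0.001]]
ft_force: [1.0, -0.1, 5.1]
grip_width: 0.039
clock: 22.45
position: [0.6046, -0.2537, 0.1652]
tcp_rot: [[0.017, 0.004, -1.0], [1.0, -0.004, 0.017], [-0.004, -1.0, -0.004]]
ft_force: [0.5, -0.5, -1.7]
grip_width: 0.0391
-0.06 0.15 turn [0.1, -41.5, -0.3] shift cm [50.13, 1.27, 13.93] | q [-3.0, 23.0, 30.0, 88.0, -11.0, 72.0, 118.0]
-0.06 0.082 turn [0.1, -41.5, -0.3] shift cm [50.16, 8.07, 13.96] | q [-3.0, 23.0, 30.0, 88.0, -11.0, 72.0, 118.0]
-0.004 0.082 turn [0.1, -41.5, -0.3] shift cm [53.86, 8.07, 9.76] | q [-3.0, 23.0, 30.0, 88.0, -11.0, 72.0, 118.0]
```

```bash
python3 -m jog '[[[0,-8,0],[4.8,0,1.3],0.3],[[0,-16,0],[9.6,0,2.6],0.3],[[0,-24,0],[14.4,0,3.9],0.3],[[0,-32,0],[19.2,0,5.2],0.3],[[0,-40,0],[24,0,6.5],0.3],[[0,-41.5,0],[28.8,0,7.8],0.3],[[0,-41.5,0],[33.6,0,9.1],0.3],[[0,-41.5,0],[38.4,0,10.4],0.3]]'|tail -1; python3 place.py 0
```

```text
grip_width: 0.0391
-0.06 0.15 turn [-0.4, 0.0, 0.2] shift cm [10.58, 0.84, -5.29] | q [-28.0, 6.0, 11.0, 107.0, -1.0, 68.0, 114.0]
-0.06 0.082 turn [-0.4, 0.0, 0.2] shift cm [10.56, 7.64, -5.33] | q [-28.0, 6.0, 11.0, 107.0, -1.0, 68.0, 114.0]
-0.004 0.082 turn [-0.4, 0.0, 0.2] shift cm [10.56, 7.6, -10.93] | q [-28.0, 6.0, 11.0, 107.0, -1.0, 68.0, 114.0]
```

```bash
python3 -m jog '[[[-0.4,0,0.2],[5,0,-2.3],0.3],[[-0.4,0,0.2],[10,0,-4.6],0.3],[[-0.4,0,0.2],[10.6,2,-4.9],0.3],[[-0.4,0,0.2],[10.6,5,-4.9],0.3],[[-0.4,0,0.2],[10.6,7,-4.9],0.3],[[-0.4,0,0.2],[10.6,7,-4.9],0.3],[[-0.4,0,0.2],[10.6,7,-4.9],0.3]]'|tail -2; python3 place.py 0; python3 - <<'E'
from h import *
for n in('scene','side'):
    s=shot(n); w=world(s); B=b(w); hsv=cv2.cvtColor(s['img'],cv2.COLOR_BGR2HSV); im=s['img']
    m=(abs(B[...,0]-(CX-.06))<.05)&(abs(B[...,1]-CY)<.05)&(w[...,2]>.03)&(w[...,2]<.075)&(hsv[...,2]<140)&(hsv[...,1]>80)
    T=B[m]; print(n,m.sum(),(np.percentile(T,[3,97],axis=0)*1000).round(1).tolist() if len(T) else '')
    # third stand edges in bay 3
    m=(abs(B[...,0]-CX-.003)<.03)&(abs(B[...,1]-CY-.09)<.05)&(w[...,2]>.055)&(w[...,2]<.105)&(hsv[...,1]>80)
    T=B[m]; print(n,m.sum(),(np.percentile(T,[3,97],axis=0)*1000).round(1).tolist())
E
```

```text
ft_force: [1.2, -0.2, -1.6]
grip_width: 0.0393
-0.06 0.15 turn [0.0, 0.0, -0.0] shift cm [0.2, -6.11, -0.45] | q [-35.0, 11.0, 5.0, 110.0, -1.0, 59.0, 101.0]
-0.06 0.082 turn [0.0, 0.0, -0.0] shift cm [0.2, 0.69, -0.45] | q [-35.0, 11.0, 5.0, 110.0, -1.0, 59.0, 101.0]
-0.004 0.082 turn [0.0, 0.0, -0.0] shift cm [0.2, 0.69, -6.05] | q [-35.0, 11.0, 5.0, 110.0, -1.0, 59.0, 101.0]
scene 128 [[513.1, -142.4], [529.1, -104.6]]
scene 155 [[583.1, -51.6], [591.7, -13.7]]
side 119 [[505.7, -141.6], [527.8, -104.1]]
side 86 [[566.6, -50.5], [574.1, -11.4]]
```

```bash
python3 -m jog '[[[0,0,0],[0.5,0.2,0],0.3],[[0,0,0],[0.5,0.4,0],0.3],[[0,0,0],[0.5,0.4,0],0.3],[[0,0,0],[0.5,0.4,0],0.3]]'|sed -n '2p;4p';cat > ed.py <<'E'
from h import *
import sys
x0,y0=float(sys.argv[1]),float(sys.argv[2])
for n in('scene','side'):
    s=shot(n); np.savez(n+'.npz',**s); w=world(s); B=b(w); hsv=cv2.cvtColor(s['img'],cv2.COLOR_BGR2HSV)
    m=(abs(B[...,0]-(CX+x0))<.05)&(abs(B[...,1]-CY-y0)<.05)&(w[...,2]>.03)&(w[...,2]<.075)&(hsv[...,2]<140)&(hsv[...,1]>80)
    T=B[m]; p=np.percentile(T,[3,97],axis=0)*1000; print(n,m.sum(),p.round(1).tolist(),'y err',(p[:,1].mean()-(CY+y0)*1000).round(1))
E
python3 ed.py -.06 0; python3 place.py 0; python3 - <<'E'
from h import *
s=dict(np.load('side.npz')); s2=shot('wrist')
cv2.imwrite('pics/s6c.png',np.hstack([cv2.resize(s['img'][100:175,150:250],(400,300),interpolation=cv2.INTER_CUBIC),cv2.resize(s2['img'],(400,300))]))
E
```

```text
position: [0.4691, 0.2497, 0.0855]
ft_force: [0.8, 0.4, -2.3]
scene 137 [[514.6, -137.4], [528.6, -98.5]] y err -0.2
side 118 [[505.9, -136.6], [518.2, -98.1]] y err 0.5
-0.06 0.15 turn [0.1, 0.1, -0.1] shift cm [-0.3, -6.45, -0.38] | q [-35.0, 11.0, 5.0, 110.0, -1.0, 59.0, 101.0]
-0.06 0.082 turn [0.1, 0.1, -0.1] shift cm [-0.29, 0.35, -0.36] | q [-35.0, 11.0, 5.0, 110.0, -1.0, 59.0, 101.0]
-0.004 0.082 turn [0.1, 0.1, -0.1] shift cm [-0.3, 0.37, -5.96] | q [-35.0, 11.0, 5.0, 110.0, -1.0, 59.0, 101.0]
```

View pics/s6c.png

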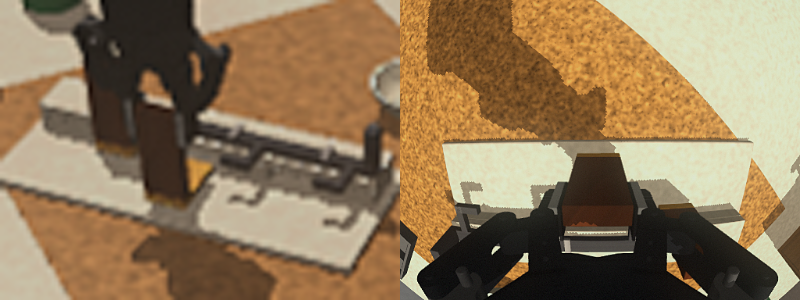

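```bash
python3 -m jog '[[[0,0,0],[0,0.4,0],0.3],[[0,0,0],[0,0.7,0],0.3],[[0,0,0],[0,0.7,-1],0.3],[[0,0,0],[0,0.7,-2.5],0.3],[[0,0,0],[0,0.7,-4],0.3],[[0,0,0],[0,0.7,-5],0.3],[[0,0,0],[0,0.7,-5],0.3]]'|sed -n '2p;4p'; python3 place.py 0|tail -1; python3 ed.py -.01 0
```

```text
position: [0.508, 0.2835, 0.0784]
ft_force: [-2.0, -0.3, -2.3]
-0.004 0.082 turn [0.2, 0.1, -0.1] shift cm [-0.35, -0.36, -0.81] | q [-36.0, 17.0, 5.0, 103.0, -2.0, 60.0, 100.0]
scene 134 [[568.8, -136.6], [590.7, -97.7]] y err 0.7
side 118 [[556.1, -136.2], [574.2, -92.0]] y err 3.7
```

```bash
python3 -m jog '[[[0,0,0],[0,0,-0.4],0.3],[[0,0,0],[0,0,-0.8],0.3],[[0,0,0],[0,0,-0.8],0.3]]'|sed -n '2p;4p';  python3 -m jog '[[[0,0,0],[0,0,-0.15],0.3],[[0,0,0],[0,0,-0.3],0.3],[[0,0,0],[0,0,-0.3],0.3]]'|sed -n '2p;4p'; python3 place.py 0|tail -1
```

```text
position: [0.5134, 0.2878, 0.0787]
ft_force: [-0.6, -0.0, -2.5]
position: [0.5155, 0.2895, 0.0785]
ft_force: [0.4, -0.2, -1.7]
-0.004 0.082 turn [0.1, 0.1, -0.1] shift cm [-0.31, -0.35, 0.14] | q [-36.0, 18.0, 5.0, 102.0, -2.0, 60.0, 100.0]
```

```bash
python3 -m jog '[[[0,0,0],[0,0,-0.15],0.3],[[0,0,0],[0,0,-0.3],0.3],[[0,0,0],[0,0,-0.3],0.3]]'|sed -n '2p;4p';  python3 -m jog '[[[0,0,0],[0,0,-0.15],0.3],[[0,0,0],[0,0,-0.3],0.3],[[0,0,0],[0,0,-0.3],0.3]]'|sed -n '2p;4p'; python3 place.py 0|tail -1
```

```text
position: [0.5168, 0.2905, 0.0782]
ft_force: [-2.7, -2.3, -0.9]
position: [0.5176, 0.2912, 0.0779]
ft_force: [-6.2, -6.0, 2.5]
-0.004 0.082 turn [-0.3, 0.0, -0.0] shift cm [-0.31, -0.41, 0.42] | q [-36.0, 19.0, 5.0, 101.0, -2.0, 60.0, 100.0]
```

```bash
python3 -m jog '[[[0,0,0],[0,0.1,0],0.3],[[0,0,0],[0,0.1,0],0.6],[[0,0,0],[0,0.1,0],0.6],[[0,0,0],[0,0.1,0],0.6],[[0,0,0],[0,-4,0],0.68],[[0,0,0],[0,-9,0],0.68],[[0,0,0],[0,-12,0],0.68],[[0,0,0],[0,-12,0],0.68]]'|sed -n '2p'; python3 chk.py 0 .09; python3 find.py; python3 tip.py .5205 -.377 195.8 | sed -n 2p
```

```text
position: [0.523, 0.2953, 0.2051]
scene 138 top ctr [518.2 288. ] size [17. 41.] width ang 130.1 zmax 0.115
side 79 top ctr [514.  285.3] size [17. 41.] width ang 132.1 zmax 0.11
bay 0.0 [[0.0026, 0.0002], [-0.0024, 0.001]] yaw err [-0.4  1.6]
scene 141 top ctr [462.9 353.8] size [17. 42.] width ang 127.3 zmax 0.113
side 79 top ctr [458.3 350.8] size [20. 41.] width ang 137.1 zmax 0.112
bay 0.09 [[0.0032, -0.0038], [-0.0022, -0.0031]] yaw err [-3.2  6.6]
scene foot [ 0.5223 -0.3757] size [19. 41.] hsv [ 18. 180. 113.] d [-0.979 -0.204] ang -168.2
side foot [ 0.5183 -0.3776] size [13. 41.] hsv [ 16.  174.   98.5] d [-0.955 -0.297] ang -162.7
27.7
turn [-0.0, 24.8, -0.0] shift cm [-47.63, 9.33, 50.7] | q [-36.0, 13.0, 5.0, 94.0, -1.0, 73.0, 99.0]
```

```bash
python3 -m jog '[[[0,-155,0],[-47.6,0,50.7],0.68],[[0,-155,0],[-47.6,0,50.7],0.68],[[0,-155,0],[-47.6,0,50.7],0.68],[[0,-155,0],[-47.6,0,50.7],0.68],[[0,-155,0],[-47.6,0,50.7],0.68],[[0,-155,0],[-47.6,0,50.7],0.68],[[0,-155,0],[-47.6,0,50.7],0.68],[[0,-155,0],[-47.6,0,50.7],0.68]]'|sed -n 2p; python3 tip.py .5203 -.3767 196 | sed -n 2p
```

```text
position: [0.4939, 0.0456, 0.2471]
turn [2.0, 66.1, -6.4] shift cm [0.51, 15.7, 44.26] | q [-65.0, -11.0, 49.0, 109.0, 13.0, 74.0, 153.0]
```

```bash
python3 -m jog '[[[0,8.5,0],[0,0,0],0.68],[[0,17,0],[0,0,0],0.68],[[0,25.5,0],[0,0,0],0.68],[[0,34,0],[0,0,0],0.68],[[0,42.5,0],[0,0,0],0.68],[[0,51,0],[0,0,0],0.68],[[0,59.5,0],[0,0,0],0.68],[[0,68,0],[0,0,0],0.68]]'|sed -n 2p; python3 -m jog '[[[0,8.5,0],[0,0,0],0.68],[[0,17,0],[0,0,0],0.68],[[0,25.5,0],[0,0,0],0.68],[[0,34,0],[0,0,0],0.68],[[0,42.5,0],[0,0,0],0.68],[[0,51,0],[0,0,0],0.68],[[0,59.5,0],[0,0,0],0.68],[[0,68,0],[0,0,0],0.68]]'|sed -n 2p; python3 tip.py .5203 -.3767 196 | sed -n 2p
```

```text
position: [0.4933, 0.046, 0.2463]
position: [0.4933, 0.046, 0.2462]
turn [6.6, -70.2, -0.6] shift cm [-30.82, 15.63, -31.8] | q [-50.0, -8.0, 36.0, 109.0, 9.0, 73.0, 19.0]
```

```bash
python3 -m jog '[[[0,8.5,0],[-3.4,0,-3.5],0.68],[[0,17,0],[-6.8,0,-7],0.68],[[0,25.5,0],[-10.2,0.5,-10.5],0.68],[[0,34,0],[-13.6,1,-14],0.68],[[0,42.5,0],[-17,1.5,-17.5],0.68],[[0,51,0],[-20.4,2,-21],0.68],[[0,59.5,0],[-23.8,3,-24.5],0.68],[[0,68,0],[-27,4,-28],0.68]]'|sed -n 2p; python3 tip.py .5203 -.3767 196 | sed -n 2p
```

```text
position: [0.4427, -0.3423, 0.2186]
turn [-3.3, 41.7, 5.6] shift cm [1.8, 11.64, -4.95] | q [-27.0, 4.0, 66.0, 104.0, -6.0, 68.0, 9.0]
```

```bash
python3 -m jog '[[[-1,8.4,1],[0.4,2,-1],0.68],[[-2,16.8,2],[0.8,4,-2],0.68],[[-3,25,3],[1.2,4,-3],0.68],[[-3,33,4],[1.6,4,-4],0.68],[[-3.3,41.7,5.6],[1.8,4,-5],0.68],[[-3.3,41.7,5.6],[1.8,4,-5],0.68],[[-3.3,41.7,5.6],[1.8,4,-5],0.68]]'|sed -n '1,2p'; python3 find.py;  python3 tip.py .5203 -.3767 196 | sed -n 2,4p
```

```text
clock: 31.6
position: [0.4359, -0.3944, 0.1795]
scene foot [ 0.5227 -0.3757] size [18. 43.] hsv [ 19. 182. 105.] d [-0.979 -0.203] ang -168.3
side foot [ 0.5177 -0.3784] size [13. 40.] hsv [ 16. 172. 110.] d [-0.958 -0.287] ang -163.3
31.7
turn [0.1, 0.4, 0.0] shift cm [0.69, 7.59, 0.53] | q [-14.0, 23.0, 67.0, 98.0, -22.0, 74.0, -16.0]
grasp
turn [0.1, 0.4, 0.0] shift cm [0.69, 17.59, 0.55] | q [-14.0, 23.0, 67.0, 98.0, -22.0, 74.0, -16.0]
```

```bash
python3 -m jog '[[[0,0.4,0],[0.7,5,0.5],0.68],[[0,0.4,0],[0.7,10,0.5],0.68],[[0,0.4,0],[0.7,15,0.5],0.68],[[0,0.4,0],[0.7,16.5,0.5],0.68],[[0,0.4,0],[0.7,16.5,0.5],0.68]]'|sed -n '1,2p';  python3 tip.py .5203 -.3767 196 | sed -n 4p
```

```text
clock: 32.2
position: [0.4419, -0.3982, 0.0138]
turn [0.3, -0.0, -0.1] shift cm [0.1, 0.98, 0.13] | q [-5.0, 35.0, 57.0, 105.0, -34.0, 59.0, -9.0]
```

```bash
python3 - <<'E'
from h import *
s=shot('wrist'); im=s['img']; cv2.imwrite('pics/w7.png',im)
E
```

```text
(no output)
```

View pics/w7.png

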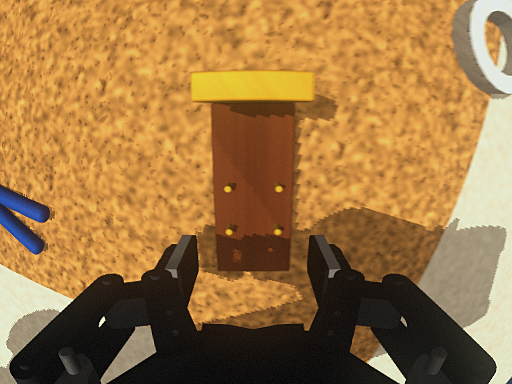

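```bash
python3 -m jog '[[[0,0,0],[0.1,1,0.1],0.6],[[0,0,0],[0.1,1.35,0.1],0.6],[[0,0,0],[0.1,1.35,0.1],0.6],[[0,0,0],[0.1,1.35,0.1],0.3],[[0,0,0],[0.1,1.35,0.1],0.3],[[0,0,0],[0.1,1.35,0.1],0.3],[[0,0,0],[0.1,1.35,0.1],0.3]]';  python3 tip.py .5203 -.3767 196 | tail -7
```

```text
clock: 32.95
position: [0.4447, -0.4011, 0.0031]
tcp_rot: [[0.274, -0.001, 0.962], [-0.962, -0.002, 0.274], [0.002, -1.0, -0.001]]
ft_force: [-1.0, 2.1, 5.2]
grip_width: 0.0384
turn [-7.9, -0.1, 0.1] shift cm [-0.26, -1.57, 0.08] | q [-4.0, 36.0, 56.0, 105.0, -35.0, 58.0, -8.0]
turn [-15.9, -0.1, 0.1] shift cm [-0.26, -2.72, 0.38] | q [-4.0, 36.0, 56.0, 105.0, -35.0, 58.0, -8.0]
turn [-23.9, -0.1, 0.1] shift cm [-0.25, -3.81, 0.84] | q [-4.0, 36.0, 56.0, 105.0, -35.0, 58.0, -8.0]
turn [-31.9, -0.1, 0.1] shift cm [-0.25, -4.83, 1.44] | q [-4.0, 36.0, 56.0, 105.0, -35.0, 58.0, -8.0]
turn [-39.9, -0.1, 0.1] shift cm [-0.25, -5.76, 2.18] | q [-4.0, 36.0, 56.0, 105.0, -35.0, 58.0, -8.0]
turn [-47.9, -0.1, 0.1] shift cm [-0.25, -6.58, 3.05] | q [-4.0, 36.0, 56.0, 105.0, -35.0, 58.0, -8.0]
turn [-53.9, -0.1, 0.0] shift cm [-0.25, -7.11, 3.76] | q [-4.0, 36.0, 56.0, 105.0, -35.0, 58.0, -8.0]
```

```bash
python3 -m jog '[[[-8,0,0],[0,-1.5,0],0.3],[[-16,0,0],[0,-2.65,0.3],0.3],[[-24,0,0],[0,-3.75,0.75],0.3],[[-32,0,0],[0,-4.8,1.35],0.3],[[-40,0,0],[0,-5.7,2.1],0.3],[[-48,0,0],[0,-6.5,2.95],0.3],[[-54,0,0],[0,-7,3.7],0.3],[[-54,0,0],[0,-7,3.7],0.3]]'; python3 - <<'E'
from h import *
print(np.round(ctrl.sense()['qpos']))
E
```

```text
clock: 33.75
position: [0.4818, -0.3886, 0.0691]
tcp_rot: [[0.279, -0.783, 0.557], [-0.96, -0.226, 0.163], [-0.001, -0.58, -0.815]]
ft_force: [1.2, 1.8, 0.5]
grip_width: 0.0384
[-10.  69.  60.  68. -10. 100. -30.]
```

```bash
python3 -m jog '[[[0,0,0],[0,0,0],0.75],[[0,0,0],[0,-2,0],0.75],[[0,0,0],[0,-6,0],0.75],[[0,0,0],[0,-9,0],0.75],[[0,0,0],[0,-9,0],0.75],[[8,0,0],[0,-12,1],0.75],[[16,0,0],[0,-15,2],0.75],[[24,0,0],[0,-16,3],0.75]]'|sed -n 2p;python3 - <<'E'
from up import *
o=upright(.527,-.377); print(o.mean(0)); c=o.mean(0)
a=np.radians(c[2]); aim((c[0]/1000,c[1]/1000,.15),(np.cos(a),np.sin(a),0)); aim((c[0]/1000,c[1]/1000,.066),(np.cos(a),np.sin(a),0))
E
```

```text
position: [0.6237, -0.3505, 0.1432]
scene 70 top ctr [ 533.4 -372.9] size [18. 40.] width ang 111.2 zmax 0.105
side 120 top ctr [ 531.1 -375.1] size [16. 40.] width ang 105.3 zmax 0.101
[ 532.23114014 -374.01998901  108.21436977]
turn [29.7, -2.7, -0.4] shift cm [-0.31, 4.11, -7.98] | q [-6.0, 58.0, 58.0, 56.0, -22.0, 102.0, -34.0]
turn [29.7, -2.7, -0.4] shift cm [-0.35, 11.4, -3.82] | q [-6.0, 58.0, 58.0, 56.0, -22.0, 102.0, -34.0]
```

```bash
python3 -m jog '[[[9,0,0],[0,0,-1],0.75],[[18,0,0],[-0.2,0,-3],0.75],[[26,-0.3,0],[-0.3,0,-6],0.75],[[29.7,-0.7,-0.4],[-0.3,2,-8],0.75],[[29.7,-0.7,-0.4],[-0.3,3.7,-8],0.75],[[29.7,-0.7,-0.4],[-0.3,4.1,-8],0.75],[[29.7,-0.7,-0.4],[-0.3,4.1,-8],0.75]]'|sed -n 2p; python3 - <<'E'
from aim import *
a=np.radians(106.5);c=(.5322,-.3740)
aim((*c,.066),(np.cos(a),np.sin(a),0))
E
```

```text
position: [0.5337, -0.3705, 0.1442]
turn [0.6, 0.2, 0.1] shift cm [0.28, 7.83, -0.16] | q [-11.0, 33.0, 60.0, 91.0, -29.0, 74.0, -20.0]
```

```bash
python3 -m jog '[[[0,0,0],[0.3,4,-0.1],0.75],[[0,0,0],[0.3,7.4,-0.1],0.75],[[0,0,0],[0.3,7.7,-0.1],0.75],[[0,0,0],[0.3,7.7,-0.1],0.3],[[0,0,0],[0.3,7.7,-0.1],0.3],[[0,0,0],[0.3,7.7,-0.1],0.3],[[0,0,0],[0.3,7.7,-0.1],0.3],[[0,0,0],[0.3,7.7,-0.1],0.3]]'; python3 -m jog '[[[0,0,0],[0,-2,0],0.3],[[0,0,0],[0,-6,0],0.3],[[0,0,0],[0,-9.5,0],0.3],[[0,0,0],[0,-9.5,0],0.3]]'|tail -2; python3 place.py -.09
```

```text
clock: 36.15
position: [0.5343, -0.3759, 0.0702]
tcp_rot: [[0.287, -0.004, 0.958], [-0.958, -0.007, 0.287], [0.006, -1.0, -0.006]]
ft_force: [0.7, 1.0, 2.8]
grip_width: 0.0388
ft_force: [0.3, -0.4, -2.2]
grip_width: 0.0391
-0.06 0.15 turn [0.2, -23.9, 0.6] shift cm [-53.66, 1.32, 15.62] | q [-11.0, 32.0, 61.0, 89.0, -28.0, 76.0, -20.0]
-0.06 0.082 turn [0.2, -23.9, 0.6] shift cm [-53.73, 8.12, 15.64] | q [-11.0, 32.0, 61.0, 89.0, -28.0, 76.0, -20.0]
-0.004 0.082 turn [0.2, -23.9, 0.6] shift cm [-56.0, 8.09, 20.76] | q [-11.0, 32.0, 61.0, 89.0, -28.0, 76.0, -20.0]
```

```bash
python3 -m jog '[[[0,-3,0],[-4.8,0,1.4],0.3],[[0,-6,0],[-9.6,0,2.8],0.3],[[0,-9,0],[-14.4,0,4.2],0.3],[[0,-12,0],[-19.2,0,5.6],0.3],[[0,-15,0],[-24,0,7],0.3],[[0,-18,0],[-28.8,0,8.4],0.3],[[0,-21,0],[-33.6,0,9.8],0.3],[[0,-23.9,0],[-38.4,0,11.2],0.3]]'|tail -1; python3 place.py -.09
```

```text
grip_width: 0.0388
-0.06 0.15 turn [0.5, 0.2, -0.0] shift cm [-11.55, 1.0, 10.18] | q [-62.0, 11.0, 62.0, 107.0, -10.0, 69.0, -46.0]
-0.06 0.082 turn [0.5, 0.2, -0.0] shift cm [-11.55, 7.8, 10.24] | q [-62.0, 11.0, 62.0, 107.0, -10.0, 69.0, -46.0]
-0.004 0.082 turn [0.5, 0.2, -0.0] shift cm [-11.53, 7.75, 15.84] | q [-62.0, 11.0, 62.0, 107.0, -10.0, 69.0, -46.0]
```

```bash
python3 -m jog '[[[0.5,0.2,0],[-3.5,0,3],0.3],[[0.5,0.2,0],[-7,0,6],0.3],[[0.5,0.2,0],[-10.5,0,9],0.3],[[0.5,0.2,0],[-12,1,9.8],0.3],[[0.5,0.2,0],[-12,4,9.8],0.3],[[0.5,0.2,0],[-12,6.5,9.8],0.3],[[0.5,0.2,0],[-12,6.5,9.8],0.3],[[0.5,0.2,0],[-12,6.5,9.8],0.3]]'|tail -2;python3 place.py -.09; python3 ed.py -.06 -.09
```

```text
ft_force: [0.7, -0.2, -2.1]
grip_width: 0.0392
-0.06 0.15 turn [0.1, -0.2, 0.1] shift cm [0.14, -5.48, 0.54] | q [-68.0, 20.0, 55.0, 107.0, -18.0, 62.0, -56.0]
-0.06 0.082 turn [0.1, -0.2, 0.1] shift cm [0.13, 1.32, 0.55] | q [-68.0, 20.0, 55.0, 107.0, -18.0, 62.0, -56.0]
-0.004 0.082 turn [0.1, -0.2, 0.1] shift cm [0.11, 1.31, 6.15] | q [-68.0, 20.0, 55.0, 107.0, -18.0, 62.0, -56.0]
scene 116 [[513.5, -227.3], [526.3, -188.9]] y err -0.3
side 129 [[504.6, -226.7], [531.0, -189.6]] y err -0.4
```

```bash
python3 -m jog '[[[0,0,0],[0,0.7,0],0.3],[[0,0,0],[0,1.35,0],0.3],[[0,0,0],[0,1.35,1],0.3],[[0,0,0],[0,1.35,2.5],0.3],[[0,0,0],[0,1.35,4],0.3],[[0,0,0],[0,1.35,5.2],0.3],[[0,0,0],[0,1.35,5.2],0.3]]'|sed -n '2p;4p'; python3 place.py -.09|tail -1; python3 ed.py -.01 -.09
```

```text
position: [0.5684, 0.215, 0.0817]
ft_force: [-0.4, 0.3, -2.1]
-0.004 0.082 turn [-0.0, -0.0, 0.1] shift cm [0.21, -0.03, 0.67] | q [-64.0, 27.0, 51.0, 101.0, -23.0, 63.0, -55.0]
scene 128 [[574.2, -226.9], [593.1, -188.4]] y err 0.2
side 122 [[555.5, -228.2], [575.3, -187.5]] y err -0.1
```

```bash
python3 -m jog '[[[0,0,0],[0,0,0.4],0.3],[[0,0,0],[0,0,0.7],0.3],[[0,0,0],[0,0,0.7],0.3]]'|sed -n '2p;4p';  python3 -m jog '[[[0,0,0],[0,0,0.15],0.3],[[0,0,0],[0,0,0.3],0.3],[[0,0,0],[0,0,0.3],0.3]]'|sed -n '2p;4p'; python3 -m jog '[[[0,0,0],[0,0,0.15],0.3],[[0,0,0],[0,0,0.3],0.3],[[0,0,0],[0,0,0.3],0.3]]'|sed -n '2p;4p'; python3 place.py -.09|tail -1
```

```text
position: [0.5726, 0.2182, 0.082]
ft_force: [0.1, -0.5, -1.1]
position: [0.5748, 0.22, 0.0819]
ft_force: [-0.1, -0.1, -2.3]
position: [0.5768, 0.2215, 0.0817]
ft_force: [0.0, -0.3, -0.2]
-0.004 0.082 turn [0.1, -0.1, 0.1] shift cm [0.17, -0.03, -0.4] | q [-63.0, 28.0, 51.0, 99.0, -24.0, 64.0, -55.0]
```

```bash
for i in 1 2; do python3 -m jog '[[[0,0,0],[0,0,0.15],0.3],[[0,0,0],[0,0,0.3],0.3],[[0,0,0],[0,0,0.3],0.3]]'|sed -n '2p;4p'; done; python3 place.py -.09|tail -1
```

```text
position: [0.5777, 0.2222, 0.0814]
ft_force: [-5.0, -2.7, 1.4]
position: [0.5782, 0.2225, 0.0814]
ft_force: [-10.6, -6.3, 7.2]
-0.004 0.082 turn [0.6, -0.2, -0.1] shift cm [0.15, -0.05, -0.57] | q [-63.0, 29.0, 51.0, 98.0, -24.0, 65.0, -55.0]
```

```bash
python3 -m jog '[[[0,0,0],[0,0.1,0],0.3],[[0,0,0],[0,0.1,0],0.6],[[0,0,0],[0,0.1,0],0.6],[[0,0,0],[0,0.1,0],0.6],[[0,0,0],[0,-4,0],0.6],[[0,0,0],[0,-9,0],0.5],[[0,0,0],[0,-14,0],0.5],[[0,0,0],[0,-14,0],0.5]]'|sed -n '2p'; python3 chk.py -.09 0 .09; python3 - <<'E'
from h import *
s=dict(np.load('side.npz')); s2=dict(np.load('scene.npz')); s3=shot('wrist')
a=cv2.resize(s['img'][95:185,145:265],(400,300),interpolation=cv2.INTER_CUBIC); c=cv2.resize(s2['img'][205:295,300:420],(400,300),interpolation=cv2.INTER_CUBIC)
cv2.imwrite('pics/all.png',np.vstack([np.hstack([a,c]),np.hstack([cv2.resize(s3['img'],(400,300)),np.zeros((300,400,3),np.uint8)])]))
from aim import *
print(np.round(ctrl.sense()['clock']))
aim(bw(.6035,-.2785,.15),(*BY,0)); aim(bw(.6035,-.2785,.066),(*BY,0))
E
```

```text
position: [0.5861, 0.2266, 0.2296]
scene 137 top ctr [576.5 219.8] size [16. 41.] width ang 125.8 zmax 0.114
side 84 top ctr [573.3 217.3] size [19. 41.] width ang 131.4 zmax 0.111
bay -0.09 [[0.0026, 0.0005], [-0.0014, 0.0007]] yaw err [-4.7  0.9]
scene 139 top ctr [517.7 287.4] size [18. 41.] width ang 128.1 zmax 0.114
side 78 top ctr [512.9 284.8] size [17. 41.] width ang 132.4 zmax 0.113
bay 0.0 [[0.0018, 0.0001], [-0.0035, 0.0013]] yaw err [-2.4  1.9]
scene 144 top ctr [461.7 352.6] size [18. 43.] width ang 134.2 zmax 0.114
side 78 top ctr [458.7 350.5] size [18. 41.] width ang 129.7 zmax 0.11
bay 0.09 [[0.0016, -0.0039], [-0.0021, -0.0036]] yaw err [ 3.7 -0.8]
42.0
turn [0.2, -0.1, 0.0] shift cm [7.29, 7.02, 1.57] | q [-66.0, 22.0, 55.0, 90.0, -18.0, 78.0, -59.0]
turn [0.2, -0.1, 0.0] shift cm [7.29, 15.42, 1.59] | q [-66.0, 22.0, 55.0, 90.0, -18.0, 78.0, -59.0]
```

View pics/all.png

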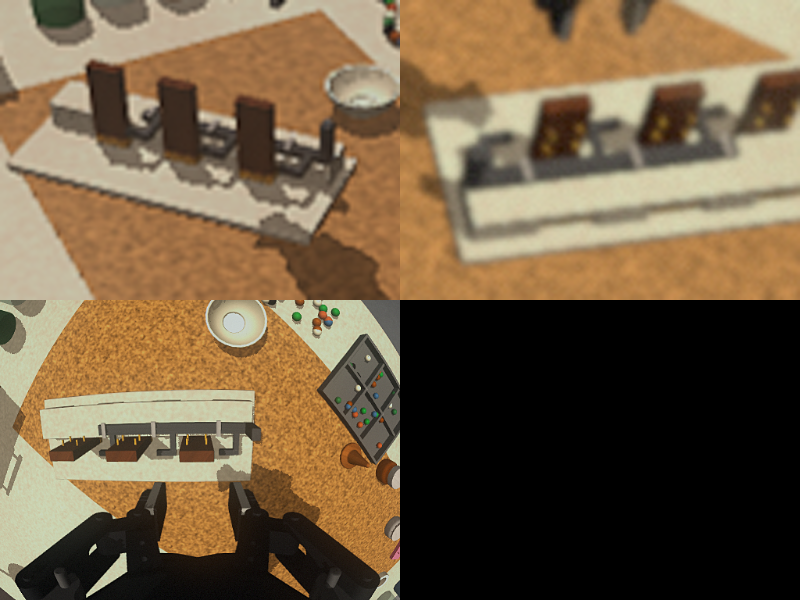

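All three stands are home: side-view uprights at (108,105), (180,120) and (257,140) are against the bar, with the hooks beside them. Next I shut the lock by pushing the tab with closed fingers from its −y side.

```bash
python3 -m jog '[[[0,0,0],[4,0,0.8],0],[[0,0,0],[8,0,1.6],0],[[0,0,0],[11.7,0,1.6],0],[[0,0,0],[11.7,4,1.6],0],[[0,0,0],[11.7,9,1.6],0],[[0,0,0],[11.7,13,1.6],0],[[0,0,0],[11.7,16,1.6],0],[[0,0,0],[11.7,16,1.6],0]]'; python3 - <<'E'
from aim import *
print(b(np.array(ctrl.sense()['position'])))
s=shot('wrist'); cv2.imwrite('pics/w9.png',s['img'])
E
```

```text
clock: 42.5
position: [0.6653, 0.1463, 0.0557]
tcp_rot: [[0.647, -0.01, 0.762], [-0.762, -0.004, 0.647], [-0.003, -1.0, -0.01]]
ft_force: [-0.7, 0.0, -0.4]
grip_width: 0.0002
[ 0.60091269 -0.32079885]
```

View pics/w9.png

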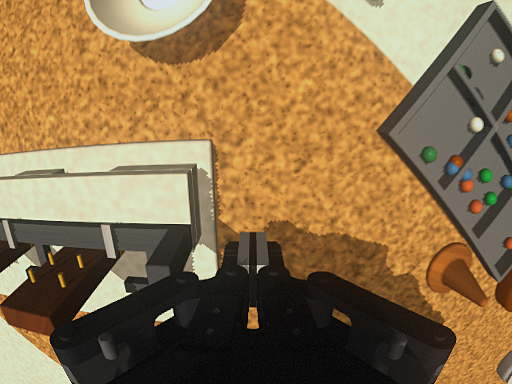

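```bash
python3 -m jog '[[[0,0,0],[0,-1.6,0.7],0],[[0,0,0],[-0.8,-1.6,0.7],0],[[0,0,0],[-1.6,-1.6,0.7],0],[[0,0,0],[-2.2,-1.6,0.7],0],[[0,0,0],[-2.8,-1.6,0.7],0],[[0,0,0],[-3.4,-1.6,0.7],0],[[0,0,0],[-3.4,-1.6,0.7],0]]'|sed -n '2p;4p'; python3 - <<'E'
from h import *
print(b(np.array(ctrl.sense()['position'])))
s=dict(np.load('side.npz'))
for n in('scene','side'):
    s=shot(n); w=world(s);B=b(w);hsv=cv2.cvtColor(s['img'],cv2.COLOR_BGR2HSV);z=w[...,2]
    T=(z>.058)&(z<.095)&(hsv[...,2]<110)&(hsv[...,1]<120)&(abs(B[...,0]-.6)<.03)&(abs(B[...,1]+.268)<.03); print(n,T.sum(),np.percentile(B[T],[5,50,95],axis=0).round(4).tolist() if T.any() else '')
E
```

```text
position: [0.6523, 0.1781, 0.0779]
ft_force: [0.4, -0.1, 0.7]
[ 0.61165873 -0.2882191 ]
scene 40 [[0.6062, -0.2971], [0.6176, -0.2783], [0.6231, -0.2671]]
side 58 [[0.5885, -0.2956], [0.5969, -0.2761], [0.6057, -0.2668]]
```

```bash
python3 -m jog '[[[0,0,0],[0,0.5,0],0],[[0,0,0],[-0.4,0.5,0],0],[[0,0,0],[-0.8,0.5,0],0],[[0,0,0],[-1.2,0.5,0],0],[[0,0,0],[-1.2,0.5,0],0]]'|sed -n '2p;4p'; for i in 1 2; do python3 -m jog '[[[0,0,0],[-0.15,0,0],0],[[0,0,0],[-0.3,0,0],0],[[0,0,0],[-0.3,0,0],0]]'|sed -n '2p;4p';done; python3 - <<'E'
from h import *
print(b(np.array(ctrl.sense()['position'])))
s=shot('wrist'); cv2.imwrite('pics/w10.png',s['img'])
E
```

```text
position: [0.6442, 0.1869, 0.0725]
ft_force: [0.4, -1.3, -0.1]
position: [0.6429, 0.1887, 0.0728]
ft_force: [0.8, -1.3, -1.0]
position: [0.6425, 0.1891, 0.0731]
ft_force: [3.8, -4.5, -3.3]
[ 0.61138607 -0.27350681]
```

View pics/w10.png

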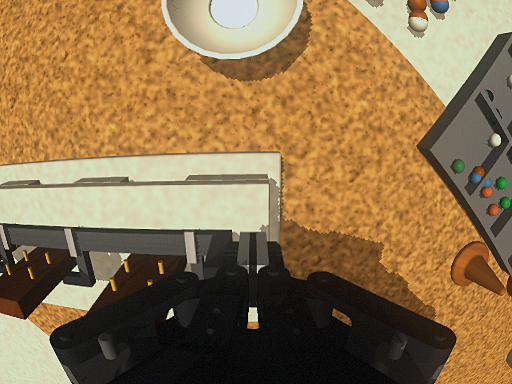

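```bash
for i in 1 2; do python3 -m jog '[[[0,0,0],[-0.15,0,0],0],[[0,0,0],[-0.3,0,0],0],[[0,0,0],[-0.3,0,0],0]]'|sed -n '2p;4p';done; python3 - <<'E'
from h import *
print(b(np.array(ctrl.sense()['position'])))
E
```

```text
position: [0.6423, 0.1892, 0.0734]
ft_force: [7.5, -6.4, -5.5]
position: [0.6421, 0.1894, 0.0736]
ft_force: [11.9, -10.0, -8.0]
[ 0.6112311  -0.27295795]
```

```bash
python3 -m jog '[[[0,0,0],[0.6,0,0],0],[[0,0,0],[2,0,0],0],[[0,0,0],[4,-1,0],0],[[0,0,0],[6,-5,0],0],[[0,0,0],[9,-9,0],0],[[0,0,0],[13,-13,0],0],[[0,0,0],[16,-16,0],0],[[0,0,0],[16,-16,0],0]]'|sed -n '2p;4p'; python3 chk.py -.09 0 .09; python3 - <<'E'
from h import *
ims=[]
for n,f in(('scene','a'),('side','b')):
  for nm,s in(('start',dict(np.load(f+'.npz'))),('now',shot(n))):
    w=world(s);B=b(w);hsv=cv2.cvtColor(s['img'],cv2.COLOR_BGR2HSV);z=w[...,2]
    T=(z>.058)&(z<.1)&(hsv[...,2]<110)&(hsv[...,1]<120)&(abs(B[...,0]-.6)<.03)&(abs(B[...,1]+.262)<.03); print(n,nm,T.sum(),B[T].mean(0).round(4))
  x0,y0=(300,205) if n=='scene' else (145,95)
  ims.append(cv2.resize(s['img'][y0:y0+90,x0:x0+120],(400,300),interpolation=cv2.INTER_CUBIC))
s=shot('wrist'); ims=[np.hstack(ims),cv2.resize(s['img'],(800,600))[200:500]]
cv2.imwrite('pics/fin.png',np.vstack(ims))
E
```

```text
position: [0.7448, 0.0665, 0.2396]
ft_force: [-0.7, -0.8, 0.2]
scene 142 top ctr [576.1 218.9] size [18. 40.] width ang 132.2 zmax 0.113
side 82 top ctr [571.8 217.4] size [18. 42.] width ang 133.5 zmax 0.111
bay -0.09 [[0.0017, 0.0002], [-0.0025, 0.0017]] yaw err [1.7 3. ]
scene 137 top ctr [517.9 288.2] size [18. 42.] width ang 129.9 zmax 0.113
side 79 top ctr [513.3 285.5] size [16. 41.] width ang 133.9 zmax 0.11
bay 0.0 [[0.0025, 0.0006], [-0.0027, 0.0016]] yaw err [-0.6  3.4]
scene 138 top ctr [461.2 353. ] size [18. 42.] width ang 133.8 zmax 0.117
side 77 top ctr [457.9 350.3] size [21. 40.] width ang 132.9 zmax 0.113
bay 0.09 [[0.0015, -0.0032], [-0.0028, -0.0032]] yaw err [3.3 2.4]
scene start 58 [ 0.6042 -0.265 ]
scene now 60 [ 0.604  -0.2583]
side start 31 [ 0.5937 -0.264 ]
side now 34 [ 0.5933 -0.2572]
```

View pics/fin.png

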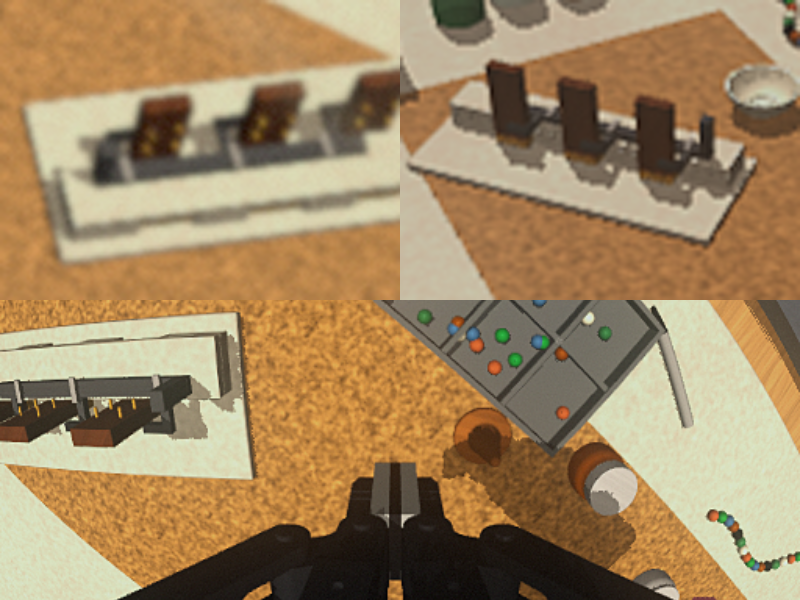

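```bash
python3 - <<'E'
from h import *
s=shot('side'); w=world(s)
now=s['img']; st=np.load('b.npz')['img']; op=[cv2.imread('pics/s1.png'),cv2.imread('pics/s2.png')]
R,t=s['R'],s['t']
def pr(p): c=R@p+t; return np.array([s['fx']*c[0]/c[2]+s['cx'],s['fy']*c[1]/c[2]+s['cy']])
p0=bw(.597,-.2575,.07); u=pr(p0); du=(pr(bw(.597,-.2475,.07))-u)/10; print('tab px',u.round(1),'px per mm',du.round(3))
def cen(im):
    g=im[110:165,215:262].max(2).astype(np.float32); T=np.clip(75-g,0,None)
    # dark tab: upper part only
    U,V=int(u[0]),int(u[1])
    reg=im[V-9:V+3,U-14:U+22].max(2).astype(np.float32); k=np.clip(90-reg,0,None); return (k*np.arange(reg.shape[1])).sum()/k.sum()+U-14
for n,i in(('start',st),('open1',op[0]),('open2',op[1]),('now',now)): print(n,cen(i).round(2))
E
```

```text
tab px [237.  134.6] px per mm [-0.261 -0.062]
start 239.28
open1 241.71
open2 241.45
now 229.68
```

```bash
python3 - <<'E'
from h import *
def sub(im,T,x0,x1,y0,y1):
    S=cv2.resize(im[y0:y1,x0:x1],None,fx=8,fy=8,interpolation=cv2.INTER_CUBIC); r=cv2.matchTemplate(S,T,cv2.TM_CCOEFF_NORMED); _,v,_,l=cv2.minMaxLoc(r); return x0+l[0]/8,y0+l[1]/8,round(v,3)
now=shot('side')['img']; st=np.load('b.npz')['img']; o1=cv2.imread('pics/s1.png');o2=cv2.imread('pics/s2.png')
T=cv2.resize(st[126:142,233:246],None,fx=8,fy=8,interpolation=cv2.INTER_CUBIC)  # tab top at start
for n,i in(('start',st),('open1',o1),('open2',o2),('now',now)): print(n,sub(i,T,222,262,120,155))
now=shot('scene')['img']; st=np.load('a.npz')['img']
T=cv2.resize(st[238:262,322:340],None,fx=8,fy=8,interpolation=cv2.INTER_CUBIC)
for n,i in(('start',st),('now',now)): print('scene',n,sub(i,T,305,360,230,272))
E
```

```text
start (233.0, 126.0, 1.0)
open1 (237.5, 127.25, 0.768)
open2 (237.5, 127.25, 0.768)
now (231.5, 125.5, 0.948)
scene start (322.0, 238.0, 1.0)
scene now (323.0, 237.75, 0.774)
```

```bash
python3 -c "
from plant import ctrl
print(ctrl.sense()['clock']); print(ctrl.finish_job())"
```

```text
46.5
the job is handed in; nothing more can be done
None
```

I slid the lock strip open, tipped all three brown and brass stands onto their feet and slid each one home in its own bay. I then pushed the strip shut against its stop and handed the job in at 46.5 s.

**Last checks, after shutting the lock:**
- **Stands:** all three are upright. Measured against the board, they sit within about 3 mm of bays 1 and 2. The one in bay 3 is about 3–4 mm toward −y, which is inside the 8 mm limit.
- **Foot angle:** single readings vary by up to about 4°, which is inside the limit of about 11°.
- **Lock:** tracking the tab in the side pictures gives about 23 mm of travel from open. The push ended at a hard stop, at about 15 N.
- **Bystanders:** none of the pictures shows one displaced, but I did not measure their positions.

**Trouble on the way:**
- **Bay 3 entry:** the robot's own position readings put this stand about 4 mm off from where the cameras saw it. It caught once on the way in and went home after a 1 mm lift. I used the camera offset for the other two.
- **Second stand:** the first grip was too high, so I opened and gripped it again lower.
- **Third stand:** a wrist turn went the wrong way and reached about 153°, close to the 154° limit, before I reversed it.
- **Lock cross-check:** template matching in the scene view was too weak (0.77) to confirm the strip's position, so the travel figure comes from the side camera. The open-position match there was also weak (0.77), but the hard stop and the camera depth reading of the tab's last 7 mm of travel agree with it.

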